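# Load reagent packs through the rocker chute

## Task

Load the analyser with today's reagent packs: set every blue-capped pack, cap up, on the pad of the yellow rocker tray so that its weight tips the tray and it slides into the covered lane, and when all of them are waiting behind the red gate, press the pedal right down to its stop and keep it there until they have all slid on into the intake bay, then let it spring back so the gate shuts. The red-capped packs have expired: at any time, stand them cap up in the grey waste tray and never put them on the loader. Leave the tip box and bottle where they are.

Things in the scene. Friction and masses are not known exactly. Their poses are not given: they have to be found in the camera images.
- blue1: sealed white reagent pack with a blue screw cap and blue band round it, standing on the bench: body 46 mm along its x, 60 mm along its y, 44 mm tall, cap 30 mm across adding 8 mm on top (52 mm overall); 120 to 200 g. Origin at the centre of its underside, z up through the cap. None from the start on if it is absent this time
- blue2: sealed white reagent pack with a blue screw cap and blue band round it, standing on the bench: body 46 mm along its x, 60 mm along its y, 44 mm tall, cap 30 mm across adding 8 mm on top (52 mm overall); 120 to 200 g. Origin at the centre of its underside, z up through the cap. None from the start on if it is absent this time
- blue3: sealed white reagent pack with a blue screw cap and blue band round it, standing on the bench: body 46 mm along its x, 60 mm along its y, 44 mm tall, cap 30 mm across adding 8 mm on top (52 mm overall); 120 to 200 g. Origin at the centre of its underside, z up through the cap. None from the start on if it is absent this time
- blue4: sealed white reagent pack with a blue screw cap and blue band round it, standing on the bench: body 46 mm along its x, 60 mm along its y, 44 mm tall, cap 30 mm across adding 8 mm on top (52 mm overall); 120 to 200 g. Origin at the centre of its underside, z up through the cap. None from the start on if it is absent this time
- blue5: sealed white reagent pack with a blue screw cap and blue band round it, standing on the bench: body 46 mm along its x, 60 mm along its y, 44 mm tall, cap 30 mm across adding 8 mm on top (52 mm overall); 120 to 200 g. Origin at the centre of its underside, z up through the cap. None from the start on if it is absent this time
- red1: sealed white reagent pack with a red screw cap and red band round it, standing on the bench: body 46 mm along its x, 60 mm along its y, 44 mm tall, cap 30 mm across adding 8 mm on top (52 mm overall); 120 to 200 g. Origin at the centre of its underside, z up through the cap. None from the start on if it is absent this time. Expired: it belongs in the grey waste tray
- red2: sealed white reagent pack with a red screw cap and red band round it, standing on the bench: body 46 mm along its x, 60 mm along its y, 44 mm tall, cap 30 mm across adding 8 mm on top (52 mm overall); 120 to 200 g. Origin at the centre of its underside, z up through the cap. None from the start on if it is absent this time. Expired: it belongs in the grey waste tray
- loader: white gravity loader fixed to the bench; origin on the bench surface under the middle of the rocker's pivot; x points downhill along the whole chute, y across it, z up. Along x: yellow rocker tray (level floor 236 mm above the bench, x = -30 to 115 mm), covered waiting lane (x = 112 to 361), open intake bay (x = 361 to 615). Tray, lane and bay are slippery; packs slide down by themselves
- lane_top (a point): upper end of the sloping chute floor, on its centre line, in the loader's frame at x = 112, z = 194 mm. The chute, 68 mm wide inside, slopes down from here at 0.35 rad. Down to the red gate (x = 361, floor z = 103 mm) it is the waiting lane, under a clear cover, 72 mm headroom; beyond it, with a blue floor, the bay, to a blue end stop (x = 615, floor z = 10 mm). Each holds five packs queued
- rocker (a joint): tilt of the yellow rocker tray about its pivot (loader's y axis): 0 = level, held there lightly by a counterweight (about 0.03 N m); 0.35 = tipped fully towards the lane. A pack standing on the white pad tips the tray and slides off into the lane, then the tray swings back to level by itself: about 2 s in all
- rocker_pad (a point): centre of the white pad on the tray floor, where a pack is to stand, with its 46 mm side along the loader's x; 45 mm downhill of the pivot. Inside, the tray is 68 mm wide across, with rims 14 mm high on both sides and at the uphill end; its downhill end is open. z is normal to the tray floor, x downhill
- pedal (a joint): angle of the hinged spring pedal on the bench: 0 = up (it returns there by itself), 0.30 = fully down on its stop. It takes about 5 N at the pad to start and 10 N to reach the stop. A hidden linkage lifts the red gate with it, 75 mm at the stop; packs (52 mm tall) pass under it only when it is nearly fully open. When the pedal is up the gate is shut
- pedal_pad (a point): point on the top of the pedal's black rubber pad, on the centre line, 100 mm from the hinge. The pedal is an aluminium plate 125 x 74 mm, hinged at its far end (pedal_base's +x); the free end is nearest the robot. Pedal up: this point is about 57 mm above the bench; fully down: 28 mm, having moved about 6 mm away from the hinge
- pedal_base: dark steel base of the pedal, 150 x 90 x 8 mm, fixed to the bench; origin at the centre of its underside; x points from the pedal's free end to its hinge, whose axis lies at x = 60, z = 22 mm
- waste_tray: grey open plastic tray fixed to the bench, 130 mm along its x, 220 mm along its y, 35 mm high, walls and floor 4 mm; origin at the centre of its underside. Room for two packs side by side along its y
- tip_box: green pipette-tip box with clear lid, 82 x 122 x 63 mm, a bystander; origin at the centre of its underside
- wash_bottle: white bottle with blue cap, 66 mm across, 160 mm tall, a bystander; origin at the centre of its underside

How it is judged:
By the outcome, as a careful person would: the job done as asked, in the order asked, and still so for the second after the job is handed in, with the robot touching nothing.
Of blue1, blue2, blue3, blue4, blue5 only 3 to 5 are there at a start; the rules pass over those that are not, and their reading is None.
Of red1, red2 only 1 to 2 are there at a start; the rules pass over those that are not, and their reading is None.
At some moment in a run one of blue1, blue2, blue3, blue4, blue5, red1, red2 may be knocked a few centimetres aside while the robot is not near it.
It also fails if it takes over 210 s, if anything falls off the work surface, if the arm or the gripper's body presses on something with over 40 N, if the wrist force passes 120 N, or if a joint passes its speed limit or range.

## Robot

A 6-joint arm with a two-finger parallel gripper is mounted at the origin on the work surface. World frame = base frame: x ahead of the robot, y to its left, z up, the work surface at z = 0. Lengths are in m, angles in degrees, forces in N, time in s.
With the tool pointing down it reaches from about 0.275 to 0.975 m from the base axis. Payload 8.4 kg.
Tool frame: the origin (TCP) lies where the fingers leave the gripper's body, on its centre line; the fingertips stand 88 mm ahead of it and the grasp point (between the pads) lies 69 mm ahead of it; z points along the fingers, y is the direction in which the jaws open and shut (so a half turn about z gives the same grasp; the last joint's range is limited). The gripper opens to 92 mm and grips with 3 to 60 N. Pads are 20 mm wide; open, the fingers measure 128 mm over their backs; the gripper's body (75 mm by 189 mm) begins 69 mm behind the grasp point.
Start: joints at [-75.94, 20.225, 93.587, -0, 66.188, -0.138], TCP at [0.153, -0.606, 0.303] pointing down, gripper open.
Joint ranges: [-150.9, 150.9], [-52.94, 120.26], [3.33, 152.33], [-74.26, 254.26], [0, 154.13], [-172.89, 172.89]. Speed limits (degrees/s): [127.2, 127.2, 159.86, 180, 180, 180].

## Interface

Orientations are given as a 3x3 rotation matrix whose columns are the frame's x, y, z axes.
In Python, from workcell import state, get_image, finish_job, look_for, landmark_of gives the robot as it stands. The module is installed in compiled form; this text tells all that it offers.
- The arm moves only by the shell command python3 -m creep 'ROWS' [FORCE]. ROWS is a JSON object of lists of equal length, an entry for each row: "travel": the shift along the tool's x, y, z in units of 8 cm (1.0 is 8 cm), a list of three; "turn": the turn, a rotation vector about the tool's x, y, z in units of 90 degrees (1.0 is 90 degrees), a list of three; "hand": the gripper's target within -1 to 1 (shut at 1, half-way at 0, fully open at -1). In form: {"travel": [[tx, ty, tz], ...], "turn": [[ax, ay, az], ...], "hand": [hand, ...]}. A call has 1 to 5 rows; each row shifts and turns the commanded pose from where the row before left it, along the tool's axes as they then stand; what a row does not reach is not made up. A row lasts 1/8 s, in which the tool goes at most 62.5 mm and 10.7 degrees, less where a joint would pass 70% of its speed; a pose out of reach is approached as far as the arm can. A call with a number of a shift or a turn outside -1 to 1 is refused whole. A call with a gripper value outside its range is refused whole. The fingers move at their own pace and stop on an object; FORCE is the grip in N (left out, the last holds). Time passes only in rows, so rows that do not move let the fingers close. It gives the time, the measured TCP pose, the force and the opening at its end, in the units of the state.
- state(): the state, without advancing time (a new reading comes with each control period).
- get_image(name): name is "scene" or "top" or "wrist"; returns a dict with "frame" (400x640x3 uint8, blue, green, red), "depth" (400x640 float32, m along the optical axis (not along the pixel's ray), 0 where there is no reading), "K" (3x3 intrinsics, pixels), "dist" ([k1, k2, p1, p2, k3] as OpenCV has them; the pictures are not rectified), "pose" (4x4, takes a point from camera to world coordinates); the wrist camera has in their place "T_tool_cam" (4x4, takes a point from camera to tool coordinates, whose origin is the TCP and whose axes are the flange's). Camera axes: x right, y down, z forward; pixel columns grow to the right and rows downward; lengths in m; the calibration is good to about 2 mm. A picture is of the moment at which its call begins: read the wrist's pose just before it.
- finish_job(): hands the job in, once; it reports no verdict.
Trained networks look in a picture, given as the dict that the camera call returned (one of the last four; its "shot" number tells which), for a name from the list of things; names that differ only in an ending like _2 or _b are one class to them, and where a whole thing is asked for, a point or a joint stands for the part that bears it (a point fixed in the world has none). Each returns a list of dicts, best first, with "score" (0 to 1); they miss things now and then, are a little off and sometimes report something else, mostly with a low value. They report only what shows in the picture. A call takes as long as a camera call.
- look_for(name, picture): "position" ([x, y, z] in m, in world coordinates, good to about 4 mm: the middle of the surface that is visible of it).
- landmark_of(name, picture): "position" ([x, y, z] in m, in world coordinates, good to about 4 mm: a listed point, or the origin of a listed thing).
The state is a dict: "time": time; "q": joint angles; "joint_velocities": joint speeds; "joint_torque": joint torques, N m; "eef_pos": TCP position; "tool_rot": TCP orientation; "wrist_force": force on the tool from outside, world axes, zero at the start; "moment": the same for the moment, N m; "finger_gap": opening from 0.0 (shut) to 1.0 (fully open).
Only numpy, scipy, OpenCV 4.12 (cv2) and the standard library are available. Lean on these libraries where they do the work, as an engineer would, in place of code of your own. Each camera call takes 0.05 s, during which the arm holds its last target.

## Working session

There is one attempt and no reset: what is moved stays moved. The work goes in short steps, Python scripts to look and compute and a shell command to move; the robot and the scene stay as the last step left them, time stands still between calls to the robot, and variables do not carry over. Pictures are saved under pics/ and viewed, and the job is handed in when it is done.

```bash
mkdir -p pics; cat > h.py <<'E'
import numpy as np, cv2
from workcell import state, get_image, finish_job, look_for, landmark_of
def snap(n,f):
    p=get_image(n); cv2.imwrite('pics/'+f,p['frame']); return p
E
python3 - <<'E'
from h import *
s=state();print(s)
for n in ['scene','top','wrist']:
    p=snap(n,n+'0.png')
    if n!='wrist':
        print(n,np.round(p['pose'],3).tolist(),np.round(p['K'],1).tolist())
        for t in ['blue1','red1','loader','lane_top','rocker_pad','pedal_pad','pedal_base','waste_tray','tip_box','wash_bottle']:
            print(t,[(np.round(d['position'],3).tolist(),round(d['score'],2)) for d in landmark_of(t,p)])
    else: print(np.round(p['T_tool_cam'],3).tolist())
E
```

```text
{'time': 0.0, 'q': array([-7.59391635e+01,  2.02620751e+01,  9.36278567e+01, -2.75541720e-03,
        6.61866894e+01, -1.38326776e-01]), 'joint_velocities': array([-0.04828974, -0.00437062, -0.01568463,  0.05060903,  0.09795161,
       -0.03127587]), 'joint_torque': array([-2.27150384e-03, -5.93839002e+01, -3.34219730e+01,  6.95902132e-02,
        2.31473416e-02, -1.15419789e-04]), 'eef_pos': array([ 0.15320058, -0.6055614 ,  0.3019772 ]), 'tool_rot': array([[ 9.69444154e-01,  2.45311836e-01, -3.67575914e-04],
       [ 2.45312108e-01, -9.69443301e-01,  1.28653309e-03],
       [-4.07422146e-05, -1.33739280e-03, -9.99999105e-01]]), 'wrist_force': array([ 0.3415987 , -0.05294744,  0.07053773]), 'moment': array([-0.02169296,  0.04295502,  0.00763822]), 'finger_gap': 1.0008430366674868}
scene [[0.715, 0.363, -0.598, 1.396], [0.699, -0.396, 0.595, -0.825], [-0.02, -0.843, -0.537, 0.912], [0.0, 0.0, 0.0, 1.0]] [[508.6, 0.0, 319.1], [0.0, 508.6, 191.9], [0.0, 0.0, 1.0]]
blue1 [([0.454, -0.12, -0.001], 0.88), ([0.47, 0.108, 0.001], 0.83), ([0.566, -0.031, -0.002], 0.78), ([0.667, -0.077, -0.0
[... 798 characters left out ...]
448, -0.01, 0.0], 0.61), ([0.566, -0.031, 0.003], 0.58), ([0.668, -0.077, 0.003], 0.49)]
red1 [([0.586, -0.137, -0.002], 0.87), ([0.561, 0.085, 0.003], 0.69)]
loader [([0.51, 0.319, 0.001], 0.81), ([0.623, 0.312, 0.196], 0.73)]
lane_top [([0.624, 0.314, 0.197], 0.74)]
rocker_pad [([0.556, 0.316, 0.238], 0.95)]
pedal_pad [([0.374, -0.294, 0.057], 0.87)]
pedal_base [([0.406, -0.299, 0.001], 0.68), ([0.668, -0.077, 0.0], 0.26)]
waste_tray [([0.6, -0.312, 0.001], 0.6)]
tip_box [([0.763, 0.082, -0.001], 0.71), ([0.407, -0.298, 0.001], 0.61)]
wash_bottle [([0.767, -0.177, 0.002], 0.87)]
[[0.0, -0.964, -0.264, 0.075], [1.0, 0.0, -0.001, -0.001], [0.001, -0.264, 0.964, -0.082], [0.0, 0.0, 0.0, 1.0]]
```

View pics/top0.png

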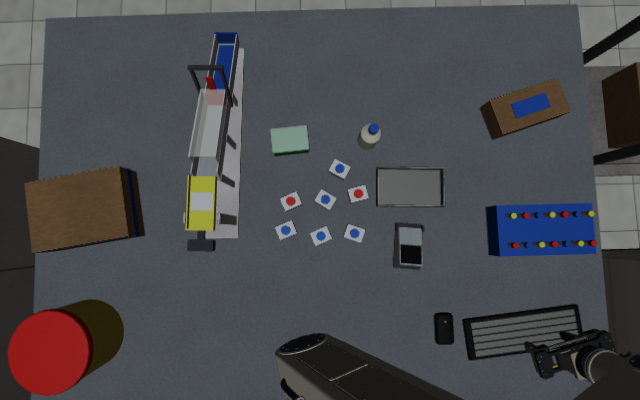

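View pics/scene0.png

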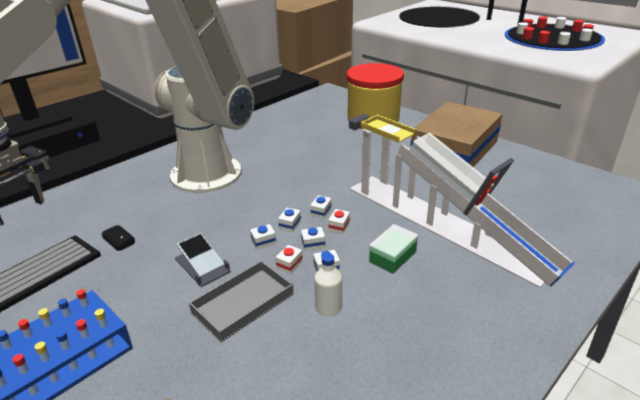

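```bash
cat >> h.py <<'E'
def cloud(p,s=None):
    if 'pose' in p: T=p['pose']
    else:
        W=np.eye(4);W[:3,:3]=s['tool_rot'];W[:3,3]=s['eef_pos'];T=W@p['T_tool_cam']
    h,w=p['depth'].shape
    u,v=np.meshgrid(np.arange(w),np.arange(h))
    pts=cv2.undistortPoints(np.stack([u,v],-1).reshape(-1,1,2).astype(float),p['K'],np.array(p['dist'])).reshape(h,w,2)
    d=p['depth'].astype(float)
    c=np.dstack([pts[...,0]*d,pts[...,1]*d,d])
    c=c@T[:3,:3].T+T[:3,3]
    c[d<=0]=np.nan
    return c
def rect(c,xy,zlo,zhi,r):
    m=(c[...,2]>zlo)&(c[...,2]<zhi)&(np.hypot(c[...,0]-xy[0],c[...,1]-xy[1])<r)
    q=c[m]
    if len(q)<10: return None
    mn=q.mean(0)
    (cx,cy),(a,b),ang=cv2.minAreaRect(((q[:,:2]-mn[:2])*1000).astype(np.float32))
    # yaw of long side
    if a<b: a,b,ang=b,a,ang+90
    ang=(ang+90)%180-90
    return dict(c=np.round([cx/1000+mn[0],cy/1000+mn[1]],4).tolist(),size=(round(a,1),round(b,1)),long_ang=round(ang,1),n=len(q),z=np.round([np.median(q[:,2]),q[:,2].max()],4).tolist())
def plan(xyz=None,phi=None,hand=None,perrow=0.058,s=None):
    """rows to type. phi: world angle (deg) of tool x (tool down)."""
    s=s or state();R=s['tool_rot'];p=s['eef_pos']
    cur=np.degrees(np.arctan2(R[1,0],R[0,0]))
    xyz=p if xyz is None else np.array(xyz)
    dphi=0 if phi is None else (phi-cur+180)%360-180
    n=int(max(1,np.ceil(np.linalg.norm(xyz-p)/perrow),np.ceil(abs(dphi)/10)))
    d=(xyz-p)/n; tr=[];tu=[];a=np.radians(cur)
    for i in range(n):
        x=np.array([np.cos(a),np.sin(a),0]);y=np.array([np.sin(a),-np.cos(a),0])
        tr.append([round(float(k)/0.08,3) for k in (d@x,d@y,-d[2])]);tu.append([0,0,round(-dphi/n/90,4)])
        a+=np.radians(dphi/n)
    print('cur',np.round(p,4),'phi',round(cur,1),'tilt',np.round(R[2,:2]*57.3,2),'q',np.round(s['q'],0),'n',n)
    for i in range(0,n,5): print(' travel',tr[i:i+5],'turn',tu[i:i+5])
E
python3 - <<'E'
from h import *
p=get_image('top');c=cloud(p)
for xy in [(.454,-.119),(.47,.104),(.448,-.009),(.566,-.031),(.668,-.077),(.561,.084),(.585,-.137)]:
    print(xy,rect(c,xy,.034,.05,.045))
print('pedal',rect(c,(.406,-.298),.015,.08,.09)); print('tray',rect(c,(.6,-.31),.025,.045,.15))
print('bay/lane',rect(c,(.8,.3),.07,.3,.3))
print('rock',rect(c,(.55,.317),.22,.27,.1))
print('pad',rect(c,(.555,.316),.22,.243,.06))
plan((.53,.0,.45),0)
E
```

```text
(0.454, -0.119) {'c': [0.4558, -0.119], 'size': (59.8, 45.8), 'long_ang': 69.9, 'n': 215, 'z': [0.0439, 0.05]}
(0.47, 0.104) {'c': [0.4718, 0.1021], 'size': (60.2, 46.0), 'long_ang': -68.8, 'n': 210, 'z': [0.0443, 0.0499]}
(0.448, -0.009) {'c': [0.4502, -0.0106], 'size': (59.6, 45.7), 'long_ang': -67.9, 'n': 210, 'z': [0.0443, 0.0497]}
(0.566, -0.031) {'c': [0.5672, -0.0288], 'size': (59.0, 45.8), 'long_ang': 57.0, 'n': 205, 'z': [0.0444, 0.0497]}
(0.668, -0.077) {'c': [0.6671, -0.0783], 'size': (59.6, 46.2), 'long_ang': 59.7, 'n': 202, 'z': [0.044, 0.05]}
(0.561, 0.084) {'c': [0.5651, 0.0839], 'size': (59.6, 46.4), 'long_ang': -67.3, 'n': 208, 'z': [0.0442, 0.05]}
(0.585, -0.137) {'c': [0.5834, -0.1358], 'size': (60.7, 45.8), 'long_ang': -76.7, 'n': 207, 'z': [0.0441, 0.0499]}
pedal {'c': [0.4082, -0.2975], 'size': (141.5, 90.7), 'long_ang': -6.0, 'n': 934, 'z': [0.0459, 0.0681]}
tray {'c': [0.561, -0.2907], 'size': (259.1, 216.6), 'long_ang': 87.2, 'n': 494, 'z': [0.0329, 0.0447]}
bay/lane {'c': [0.7828, 0.1902], 'size': (572.1, 332.7), 'long_ang': -2.4, 'n': 5336, 'z': [0.2201, 0.
[... 340 characters left out ...]
 [0.485, -0.485, -0.142], [0.476, -0.494, -0.142], [0.466, -0.503, -0.142], [0.456, -0.512, -0.142]] turn [[0, 0, np.float64(0.0121)], [0, 0, np.float64(0.0121)], [0, 0, np.float64(0.0121)], [0, 0, np.float64(0.0121)], [0, 0, np.float64(0.0121)]]
 travel [[0.447, -0.521, -0.142], [0.437, -0.529, -0.142], [0.426, -0.537, -0.142], [0.416, -0.546, -0.142], [0.406, -0.553, -0.142]] turn [[0, 0, np.float64(0.0121)], [0, 0, np.float64(0.0121)], [0, 0, np.float64(0.0121)], [0, 0, np.float64(0.0121)], [0, 0, np.float64(0.0121)]]
 travel [[0.395, -0.561, -0.142], [0.384, -0.568, -0.142], [0.373, -0.576, -0.142]] turn [[0, 0, np.float64(0.0121)], [0, 0, np.float64(0.0121)], [0, 0, np.float64(0.0121)]]
```

```bash
sed -i "s/round(-dphi\/n\/90,4)/float(round(-dphi\/n\/90,4))/" h.py; python3 -c "
from h import *
plan((.583,-.136,.26),13.3)"
```

```text
cur [ 0.1533 -0.6059  0.3027] phi 14.2 tilt [-0.  0.] q [-76.  20.  94.  -0.  66.  -0.] n 12
 travel [[0.554, -0.365, 0.044], [0.554, -0.365, 0.044], [0.553, -0.366, 0.044], [0.553, -0.367, 0.044], [0.552, -0.368, 0.044]] turn [[0, 0, 0.0008], [0, 0, 0.0008], [0, 0, 0.0008], [0, 0, 0.0008], [0, 0, 0.0008]]
 travel [[0.552, -0.368, 0.044], [0.551, -0.369, 0.044], [0.551, -0.37, 0.044], [0.55, -0.371, 0.044], [0.55, -0.371, 0.044]] turn [[0, 0, 0.0008], [0, 0, 0.0008], [0, 0, 0.0008], [0, 0, 0.0008], [0, 0, 0.0008]]
 travel [[0.549, -0.372, 0.044], [0.549, -0.373, 0.044]] turn [[0, 0, 0.0008], [0, 0, 0.0008]]
```

```bash
python3 -m creep '{"travel":[[0.554,-0.365,0.044],[0.554,-0.365,0.044],[0.554,-0.365,0.044],[0.554,-0.365,0.044],[0.554,-0.365,0.044]],"turn":[[0,0,0],[0,0,0],[0,0,0],[0,0,0],[0,0,0]],"hand":[-1,-1,-1,-1,-1]}' 25
python3 -m creep '{"travel":[[0.554,-0.365,0.044],[0.554,-0.365,0.044],[0.554,-0.365,0.044],[0.554,-0.365,0.044],[0.554,-0.365,0.044]],"turn":[[0,0,0],[0,0,0],[0,0,0],[0,0,0],[0,0,0]],"hand":[-1,-1,-1,-1,-1]}'
python3 -m creep '{"travel":[[0.55,-0.38,0.044],[0.55,-0.38,0.044],[0,0,0]],"turn":[[0,0,0.01],[0,0,0],[0,0,0]],"hand":[-0.7,-0.7,-0.7]}'
cat > w.py <<'E'
import sys
from h import *
s=state();p=snap('wrist',sys.argv[1]+'.png');c=cloud(p,s)
print('K',np.round(p['K'][0],1),'t',s['time'],'gap',s['finger_gap'],'pos',np.round(s['eef_pos'],4))
for n in ['blue1','red1']: print(n,[(np.round(d['position'],3).tolist(),round(d['score'],2)) for d in landmark_of(n,p)])
x,y=float(sys.argv[2]),float(sys.argv[3])
print(rect(c,(x,y),.034,.05,.045))
t=get_image('top');print('top',rect(cloud(t),(x,y),.034,.05,.045))
E
python3 w.py w1 .583 -.136
```

```text
time: 1.82
eef_pos: [0.3333, -0.4088, 0.2852]
tool_rot: [[0.97, 0.245, 0.0], [0.245, -0.97, -0.0], [0.0, 0.001, -1.0]]
wrist_force: [0.6, -0.4, -0.4]
finger_gap: 1.0
time: 2.45
eef_pos: [0.5125, -0.2127, 0.2676]
tool_rot: [[0.969, 0.245, 0.001], [0.245, -0.969, -0.0], [0.0, 0.0, -1.0]]
wrist_force: [0.4, -0.5, 0.5]
finger_gap: 1.003
time: 2.82
eef_pos: [0.5842, -0.1316, 0.2601]
tool_rot: [[0.972, 0.234, 0.001], [0.234, -0.972, 0.0], [0.001, -0.0, -1.0]]
wrist_force: [-0.9, -0.8, -0.1]
finger_gap: 0.847
K [308.9   0.  320.3] t 2.825 gap 0.8469398414816385 pos [ 0.5842 -0.1316  0.2601]
blue1 [([0.454, -0.115, 0.001], 0.94), ([0.468, 0.101, 0.0], 0.8), ([0.664, -0.076, 0.002], 0.78), ([0.445, -0.006, -0.001], 0.74), ([0.568, -0.027, -0.001], 0.62)]
red1 [([0.58, -0.135, -0.005], 0.77), ([0.562, 0.084, 0.001], 0.67), ([0.663, -0.077, 0.002], 0.41)]
{'c': [0.5826, -0.1347], 'size': (59.9, 45.5), 'long_ang': -76.1, 'n': 1975, 'z': [0.0437, 0.05]}
top {'c': [0.5696, -0.16], 'size': (17.7, 7.2), 'long_ang': -74.1, 'n': 14, 'z': [0.043, 0.049]}
```

View pics/w1.png

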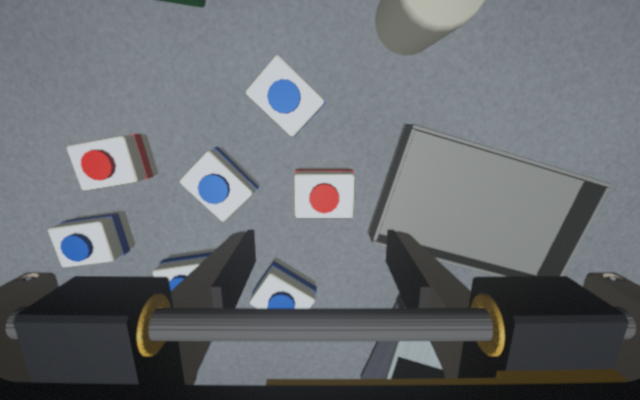

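```bash
python3 -c "
from h import *
plan((.5826,-.1349,.104),13.7)"
```

```text
cur [ 0.5816 -0.135   0.2604] phi 13.3 tilt [-0.03  0.  ] q [-13.  20.  99.  -0.  60.  64.] n 3
 travel [[0.004, 0.001, 0.652], [0.004, 0.001, 0.652], [0.004, 0.001, 0.652]] turn [[0, 0, -0.0016], [0, 0, -0.0016], [0, 0, -0.0016]]
```

```bash
python3 -m creep '{"travel":[[0.004,0,0.65],[0.004,0,0.65],[0.004,0,0.65],[0,0,0],[0,0,0]],"turn":[[0,0,-0.004],[0,0,0],[0,0,0],[0,0,0],[0,0,0]],"hand":[-0.7,-0.7,-0.7,0.2,0.2]}' 25
python3 -m creep '{"travel":[[0,0,0],[0,0,0],[0,0,-0.4],[0,0,-0.6]],"turn":[[0,0,0],[0,0,0],[0,0,0],[0,0,0]],"hand":[0.2,0.2,0.2,0.2]}'
python3 - <<'E'
from h import *
t=get_image('top');c=cloud(t)
# waste tray walls
m=(c[...,2]>.028)&(c[...,2]<.04)&(abs(c[...,0]-.6)<.1)&(abs(c[...,1]+.31)<.14)&(c[...,1]<-.185)
q=c[m]; print(cv2.minAreaRect((q[:,:2]*1000).astype(np.float32)),len(q))
plan((.605,-.26,.20),87)
E
```

```text
time: 3.65
eef_pos: [0.5839, -0.1349, 0.1062]
tool_rot: [[0.972, 0.235, 0.002], [0.235, -0.972, -0.0], [0.001, 0.001, -1.0]]
wrist_force: [1.3, -1.5, -0.2]
finger_gap: 0.651
time: 4.15
eef_pos: [0.5825, -0.1337, 0.185]
tool_rot: [[0.972, 0.236, -0.002], [0.236, -0.972, 0.0], [-0.002, -0.001, -1.0]]
wrist_force: [0.6, 0.7, -1.3]
finger_gap: 0.651
((603.2258911132812, -311.19110107421875), (221.72164916992188, 129.7285919189453), 87.60527038574219) 175
cur [ 0.5858 -0.1344  0.192 ] phi 13.7 tilt [0.38 0.19] q [-13.  25. 102.   0.  52.  63.] n 8
 travel [[-0.017, 0.198, -0.012], [-0.048, 0.192, -0.012], [-0.078, 0.182, -0.012], [-0.107, 0.167, -0.012], [-0.132, 0.148, -0.012]] turn [[0, 0, -0.1019], [0, 0, -0.1019], [0, 0, -0.1019], [0, 0, -0.1019], [0, 0, -0.1019]]
 travel [[-0.154, 0.125, -0.012], [-0.172, 0.099, -0.012], [-0.185, 0.071, -0.012]] turn [[0, 0, -0.1019], [0, 0, -0.1019], [0, 0, -0.1019]]
```

```bash
python3 -m creep '{"travel":[[-0.017,0.198,-0.02],[-0.048,0.192,-0.02],[-0.078,0.182,-0.012],[-0.107,0.167,-0.012],[-0.132,0.148,-0.012]],"turn":[[0,0,-0.102],[0,0,-0.102],[0,0,-0.102],[0,0,-0.102],[0,0,-0.102]],"hand":[0.2,0.2,0.2,0.2,0.2]}'
python3 -m creep '{"travel":[[-0.154,0.125,-0.012],[-0.172,0.099,-0.012],[-0.185,0.071,-0.012],[0,0,0]],"turn":[[0,0,-0.102],[0,0,-0.102],[0,0,-0.102],[0,0,0]],"hand":[0.2,0.2,0.2,0.2]}'
python3 -c "
from h import *
p=snap('wrist','w2.png');plan((.604,-.261,.111),87.6)"
```

```text
time: 4.82
eef_pos: [0.5955, -0.2128, 0.1913]
tool_rot: [[0.502, 0.865, 0.001], [0.865, -0.502, -0.0], [0.0, 0.001, -1.0]]
wrist_force: [0.4, 0.2, -1.5]
finger_gap: 0.654
time: 5.32
eef_pos: [0.6028, -0.2601, 0.1941]
tool_rot: [[0.053, 0.999, 0.001], [0.999, -0.053, -0.001], [-0.001, 0.001, -1.0]]
wrist_force: [-0.4, 0.2, -2.2]
finger_gap: 0.644
cur [ 0.6026 -0.2594  0.1939] phi 86.9 tilt [-0.    0.04] q [-23.  29.  95.   0.  56. -20.] n 2
 travel [[-0.009, 0.01, 0.518], [-0.009, 0.009, 0.518]] turn [[0, 0, -0.0042], [0, 0, -0.0042]]
```

View pics/w2.png

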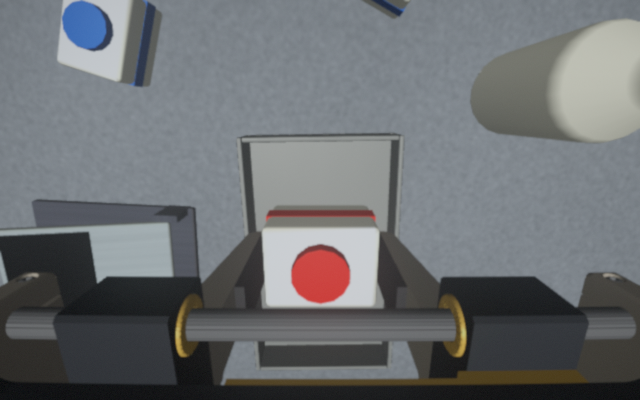

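```bash
python3 -m creep '{"travel":[[-0.009,0.01,0.518],[-0.009,0.009,0.518],[0,0,0],[0,0,0],[0,0,0]],"turn":[[0,0,-0.005],[0,0,-0.003],[0,0,0],[0,0,0],[0,0,0]],"hand":[0.2,0.2,0.2,-0.48,-0.48]}'
python3 -m creep '{"travel":[[0,0,-0.3],[0,0,-0.65],[0,0,-0.65]],"turn":[[0,0,0],[0,0,0],[0,0,0]],"hand":[-0.48,-0.6,-0.7]}'
python3 - <<'E'
from h import *
s=state();p=snap('wrist','w3.png');c=cloud(p,s)
print(rect(c,(.604,-.261),.038,.055,.05))
t=get_image('top')
for nm in ['blue1','red1']: print(nm,[(np.round(d['position'],3).tolist(),round(d['score'],2)) for d in landmark_of(nm,t)])
print(rect(cloud(t),(.566,.084),.034,.05,.045))
plan((.565,.084,.25),22.7)
E
```

```text
time: 6.0
eef_pos: [0.6044, -0.2608, 0.1118]
tool_rot: [[0.039, 0.999, 0.001], [0.999, -0.039, -0.0], [-0.0, 0.001, -1.0]]
wrist_force: [0.3, 0.2, -0.3]
finger_gap: 0.738
time: 6.38
eef_pos: [0.6038, -0.2607, 0.2408]
tool_rot: [[0.039, 0.999, 0.0], [0.999, -0.039, -0.0], [-0.0, 0.0, -1.0]]
wrist_force: [0.0, -0.5, 0.3]
finger_gap: 0.85
{'c': [0.6034, -0.2606], 'size': (60.2, 45.4), 'long_ang': -2.6, 'n': 2398, 'z': [0.0477, 0.055]}
blue1 [([0.454, -0.121, -0.002], 0.84), ([0.471, 0.099, 0.0], 0.83), ([0.449, -0.008, -0.001], 0.73), ([0.668, -0.075, 0.0], 0.51), ([0.564, -0.029, 0.002], 0.5), ([0.769, -0.177, -0.0], 0.33)]
red1 [([0.563, 0.086, 0.004], 0.81), ([0.606, -0.259, 0.004], 0.71)]
{'c': [0.5647, 0.0839], 'size': (59.8, 45.8), 'long_ang': -67.1, 'n': 206, 'z': [0.0443, 0.0499]}
cur [ 0.6044 -0.2611  0.2407] phi 87.8 tilt [-0.07  0.19] q [-23.  26.  92.  -0.  61. -21.] n 7
 travel [[0.613, -0.094, -0.017], [0.59, -0.192, -0.017], [0.551, -0.285, -0.017], [0.498, -0.37, -0.017], [0.431, -0.446, -0.017]] turn [[0, 0, 0.1033], [0, 0, 0.1033], [0, 0, 0.1033], [0, 0, 0.1033], [0, 0, 0.1033]]
 travel [[0.354, -0.509, -0.017], [0.267, -0.56, -0.017]] turn [[0, 0, 0.1033], [0, 0, 0.1033]]
```

View pics/w3.png

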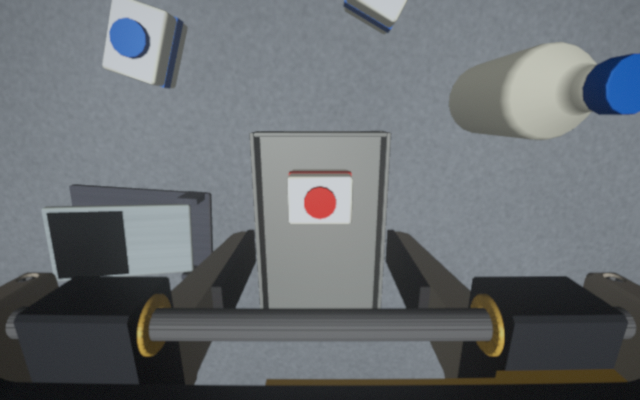

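```bash
python3 -m creep '{"travel":[[0.613,-0.094,-0.017],[0.59,-0.192,-0.017],[0.551,-0.285,-0.017],[0.498,-0.37,-0.017],[0.431,-0.446,-0.017]],"turn":[[0,0,0.103],[0,0,0.103],[0,0,0.103],[0,0,0.103],[0,0,0.103]],"hand":[-0.7,-0.7,-0.7,-0.7,-0.7]}'
python3 -m creep '{"travel":[[0.354,-0.509,-0.017],[0.267,-0.56,-0.017],[0,0,0]],"turn":[[0,0,0.103],[0,0,0.103],[0,0,0]],"hand":[-0.7,-0.7,-0.7]}'
python3 w.py w4 .565 .084
python3 -c "
from h import *
plan((.565,.084,.104),22.7)"
```

```text
time: 7.2
eef_pos: [0.5742, -0.0129, 0.2441]
tool_rot: [[0.753, 0.658, -0.002], [0.658, -0.753, 0.0], [-0.002, -0.001, -1.0]]
wrist_force: [0.5, -0.1, 0.6]
finger_gap: 0.85
time: 7.58
eef_pos: [0.5627, 0.0868, 0.247]
tool_rot: [[0.92, 0.391, -0.002], [0.391, -0.92, 0.0], [-0.002, -0.001, -1.0]]
wrist_force: [0.3, -0.5, 0.5]
finger_gap: 0.854
K [308.9   0.  320.3] t 7.575 gap 0.8537382877730999 pos [0.5627 0.0868 0.247 ]
blue1 [([0.448, -0.007, -0.001], 0.94), ([0.569, -0.027, -0.002], 0.72), ([0.665, -0.08, 0.002], 0.61), ([0.466, 0.099, 0.002], 0.6)]
red1 [([0.602, -0.262, 0.002], 0.79), ([0.566, 0.083, 0.001], 0.65)]
{'c': [0.5635, 0.0852], 'size': (60.4, 46.5), 'long_ang': -68.2, 'n': 2157, 'z': [0.0437, 0.0499]}
top {'c': [0.5499, 0.0777], 'size': (57.9, 13.5), 'long_ang': -66.7, 'n': 69, 'z': [0.0437, 0.0487]}
cur [0.5636 0.0832 0.2474] phi 23.0 tilt [-0.07 -0.  ] q [  8.  19. 103.  -0.  58.  75.] n 3
 travel [[0.007, -0.001, 0.598], [0.007, -0.001, 0.598], [0.007, -0.001, 0.598]] turn [[0, 0, 0.001], [0, 0, 0.001], [0, 0, 0.001]]
```

```bash
python3 -m creep '{"travel":[[0.005,-0.004,0.6],[0.005,-0.003,0.6],[0,0,0.595],[0,0,0],[0,0,0]],"turn":[[0,0,0.006],[0,0,0],[0,0,0],[0,0,0],[0,0,0]],"hand":[-0.7,-0.7,-0.7,0.2,0.2]}' 25
python3 -m creep '{"travel":[[0,0,0],[0,0,0],[0,0,-0.4],[0,0,-0.7]],"turn":[[0,0,0],[0,0,0],[0,0,0],[0,0,0]],"hand":[0.2,0.2,0.2,0.2]}'
python3 -c "
from h import *
plan((.600,-.361,.21),87.6)"
```

```text
time: 8.4
eef_pos: [0.5652, 0.0843, 0.1056]
tool_rot: [[0.925, 0.38, 0.001], [0.38, -0.925, 0.0], [0.001, 0.0, -1.0]]
wrist_force: [-0.0, 1.6, 1.1]
finger_gap: 0.66
time: 8.9
eef_pos: [0.5633, 0.0849, 0.1926]
tool_rot: [[0.925, 0.381, -0.003], [0.381, -0.925, -0.0], [-0.003, -0.001, -1.0]]
wrist_force: [0.7, -0.1, -1.0]
finger_gap: 0.648
cur [0.5633 0.0849 0.1926] phi 22.4 tilt [-0.17 -0.04] q [  8.  23. 106.   0.  52.  76.] n 8
 travel [[-0.212, 0.666, -0.027], [-0.305, 0.629, -0.027], [-0.391, 0.58, -0.027], [-0.469, 0.518, -0.027], [-0.538, 0.447, -0.027]] turn [[0, 0, -0.0906], [0, 0, -0.0906], [0, 0, -0.0906], [0, 0, -0.0906], [0, 0, -0.0906]]
 travel [[-0.596, 0.366, -0.027], [-0.642, 0.278, -0.027], [-0.674, 0.184, -0.027]] turn [[0, 0, -0.0906], [0, 0, -0.0906], [0, 0, -0.0906]]
```

```bash
python3 -m creep '{"travel":[[-0.212,0.666,-0.027],[-0.305,0.629,-0.027],[-0.391,0.58,-0.027],[-0.469,0.518,-0.027],[-0.538,0.447,-0.027]],"turn":[[0,0,-0.0906],[0,0,-0.0906],[0,0,-0.0906],[0,0,-0.0906],[0,0,-0.0906]],"hand":[0.2,0.2,0.2,0.2,0.2]}'
python3 -m creep '{"travel":[[-0.596,0.366,-0.027],[-0.642,0.278,-0.027],[-0.674,0.184,-0.027],[0,0,0]],"turn":[[0,0,-0.0906],[0,0,-0.0906],[0,0,-0.0906],[0,0,0]],"hand":[0.2,0.2,0.2,0.2]}'
python3 -c "
from h import *
plan((.600,-.361,.111),87.6)"
```

```text
time: 9.52
eef_pos: [0.5874, -0.1955, 0.2043]
tool_rot: [[0.447, 0.894, 0.001], [0.894, -0.447, -0.0], [0.0, 0.001, -1.0]]
wrist_force: [0.6, -0.2, -1.9]
finger_gap: 0.651
time: 10.02
eef_pos: [0.6011, -0.3649, 0.2107]
tool_rot: [[0.043, 0.999, 0.002], [0.999, -0.043, -0.002], [-0.002, 0.002, -1.0]]
wrist_force: [0.7, 0.5, -1.8]
finger_gap: 0.649
cur [ 0.6011 -0.3649  0.2107] phi 87.5 tilt [-0.11  0.12] q [-31.  32.  87.  -0.  60. -29.] n 2
 travel [[0.024, -0.008, 0.623], [0.024, -0.008, 0.623]] turn [[0, 0, -0.0004], [0, 0, -0.0004]]
```

```bash
python3 -m creep '{"travel":[[0.01,-0.006,0.625],[0,0,0.625],[0,0,0],[0,0,0],[0,0,0]],"turn":[[0,0,0],[0,0,0],[0,0,0],[0,0,0],[0,0,0]],"hand":[0.2,0.2,0.2,-0.48,-0.48]}'
python3 -m creep '{"travel":[[0,0,-0.3],[0,0,-0.65],[0,0,-0.65]],"turn":[[0,0,0],[0,0,0],[0,0,0]],"hand":[-0.48,-0.6,-0.7]}'
python3 - <<'E'
from h import *
s=state();p=snap('wrist','w5.png');c=cloud(p,s)
print(rect(c,(.600,-.361),.038,.055,.045))
t=get_image('top')
for nm in ['blue1','red1']: print(nm,[(np.round(d['position'],3).tolist(),round(d['score'],2)) for d in landmark_of(nm,t)])
c=cloud(t)
for xy in [(.566,-.030)]: print(rect(c,xy,.034,.05,.045))
plan((.567,-.029,.25),147-180)
E
```

```text
time: 10.65
eef_pos: [0.6013, -0.3601, 0.1113]
tool_rot: [[0.042, 0.999, 0.001], [0.999, -0.042, -0.001], [-0.001, 0.001, -1.0]]
wrist_force: [-0.6, 0.3, 0.4]
finger_gap: 0.74
time: 11.02
eef_pos: [0.6006, -0.36, 0.2402]
tool_rot: [[0.042, 0.999, 0.001], [0.999, -0.042, -0.0], [-0.0, 0.001, -1.0]]
wrist_force: [0.2, -0.5, 0.1]
finger_gap: 0.849
{'c': [0.6003, -0.3596], 'size': (59.9, 45.7), 'long_ang': -2.3, 'n': 2420, 'z': [0.0477, 0.055]}
blue1 [([0.467, 0.102, -0.0], 0.81), ([0.565, -0.03, 0.0], 0.76), ([0.667, -0.075, 0.002], 0.72), ([0.447, -0.01, -0.001], 0.58), ([0.453, -0.119, -0.001], 0.52)]
red1 [([0.605, -0.264, 0.004], 0.83), ([0.597, -0.363, 0.008], 0.75), ([0.667, -0.076, -0.001], 0.57)]
{'c': [0.5672, -0.0288], 'size': (59.0, 45.8), 'long_ang': 57.2, 'n': 205, 'z': [0.0445, 0.05]}
cur [ 0.6012 -0.3604  0.2402] phi 87.6 tilt [-0.1   0.19] q [-31.  30.  87.   0.  63. -29.] n 13
 travel [[0.317, -0.046, -0.009], [0.305, -0.097, -0.009], [0.286, -0.145, -0.009], [0.259, -0.189, -0.009], [0.225, -0.228, -0.009]] turn [[0, 0, 0.1031], [0, 0, 0.1031], [0, 0, 0.1031], [0, 0, 0.1031], [0, 0, 0.1031]]
 travel [[0.185, -0.261, -0.009], [0.141, -0.288, -0.009], [0.092, -0.307, -0.009], [0.042, -0.318, -0.009], [-0.01, -0.32, -0.009]] turn [[0, 0, 0.1031], [0, 0, 0.1031], [0, 0, 0.1031], [0, 0, 0.1031], [0, 0, 0.1031]]
 travel [[-0.061, -0.314, -0.009], [-0.111, -0.3, -0.009], [-0.158, -0.278, -0.009]] turn [[0, 0, 0.1031], [0, 0, 0.1031], [0, 0, 0.1031]]
```

View pics/w5.png

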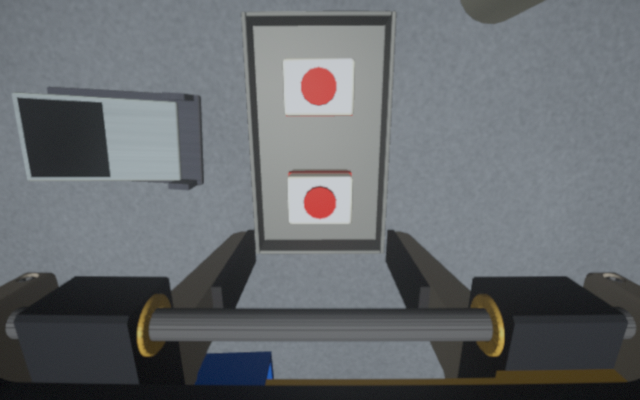

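```bash
python3 -c "
from h import *
plan((.567,-.029,.25),147.1)"
```

```text
cur [ 0.6012 -0.3604  0.2402] phi 87.6 tilt [-0.1   0.19] q [-31.  30.  87.   0.  63. -29.] n 6
 travel [[0.687, -0.1, -0.02], [0.694, 0.02, -0.02], [0.68, 0.139, -0.02], [0.646, 0.254, -0.02], [0.593, 0.361, -0.02]] turn [[0, 0, -0.1102], [0, 0, -0.1102], [0, 0, -0.1102], [0, 0, -0.1102], [0, 0, -0.1102]]
 travel [[0.521, 0.458, -0.02]] turn [[0, 0, -0.1102]]
```

```bash
python3 -m creep '{"travel":[[0.687,-0.1,-0.02],[0.694,0.02,-0.02],[0.68,0.139,-0.02],[0.646,0.254,-0.02],[0.593,0.361,-0.02]],"turn":[[0,0,-0.11],[0,0,-0.11],[0,0,-0.11],[0,0,-0.11],[0,0,-0.11]],"hand":[-0.7,-0.7,-0.7,-0.7,-0.7]}'
python3 -m creep '{"travel":[[0.521,0.458,-0.02],[0,0,0]],"turn":[[0,0,-0.11],[0,0,0]],"hand":[-0.7,-0.7]}'
python3 w.py w6 .567 -.029
python3 -c "
from h import *
plan((.567,-.0285,.104),147.1)"
```

```text
time: 11.85
eef_pos: [0.5711, -0.0821, 0.2446]
tool_rot: [[-0.736, 0.677, -0.002], [0.677, 0.736, 0.0], [0.002, -0.001, -1.0]]
wrist_force: [0.5, -0.2, 0.5]
finger_gap: 0.849
time: 12.1
eef_pos: [0.5654, -0.0256, 0.2464]
tool_rot: [[-0.842, 0.54, -0.002], [0.54, 0.842, 0.001], [0.002, -0.001, -1.0]]
wrist_force: [0.3, 0.2, 0.2]
finger_gap: 0.849
K [308.9   0.  320.3] t 12.1 gap 0.8494189968108301 pos [ 0.5654 -0.0256  0.2464]
blue1 [([0.665, -0.079, 0.001], 0.84), ([0.449, -0.006, -0.003], 0.68), ([0.456, -0.116, 0.002], 0.65), ([0.467, 0.102, 0.001], 0.61), ([0.571, -0.027, -0.002], 0.56)]
red1 []
{'c': [0.5661, -0.0274], 'size': (59.9, 46.5), 'long_ang': 57.2, 'n': 2184, 'z': [0.0437, 0.05]}
top {'c': [0.5504, -0.0222], 'size': (50.9, 13.2), 'long_ang': 63.2, 'n': 47, 'z': [0.0438, 0.0494]}
cur [ 0.5665 -0.0297  0.2468] phi 146.9 tilt [ 0.03 -0.04] q [ -3.  19. 104.  -0.  58. -60.] n 3
 travel [[0.001, 0.005, 0.595], [0.001, 0.005, 0.595], [0.001, 0.005, 0.595]] turn [[0, 0, -0.0007], [0, 0, -0.0007], [0, 0, -0.0007]]
```

```bash
python3 -m creep '{"travel":[[0.001,0.005,0.595],[0.001,0.005,0.595],[0.001,0.005,0.595],[0,0,0],[0,0,0]],"turn":[[0,0,-0.002],[0,0,0],[0,0,0],[0,0,0],[0,0,0]],"hand":[-0.7,-0.7,-0.7,0.2,0.2]}' 25
python3 -m creep '{"travel":[[0,0,0],[0,0,0],[0,0,-0.4],[0,0,-0.7],[0,0,-0.7]],"turn":[[0,0,0],[0,0,0],[0,0,0],[0,0,0],[0,0,0]],"hand":[0.2,0.2,0.2,0.2,0.2]}'
python3 -c "
from h import *
plan((.555,.20,.43),177.5)"
```

```text
time: 12.92
eef_pos: [0.5678, -0.0285, 0.1056]
tool_rot: [[-0.84, 0.543, 0.001], [0.543, 0.84, -0.0], [-0.001, 0.0, -1.0]]
wrist_force: [0.1, 0.9, 0.3]
finger_gap: 0.657
time: 13.55
eef_pos: [0.5669, -0.0275, 0.2508]
tool_rot: [[-0.841, 0.542, 0.0], [0.542, 0.841, -0.0], [-0.0, 0.0, -1.0]]
wrist_force: [1.5, 0.3, -1.5]
finger_gap: 0.652
cur [ 0.5669 -0.0275  0.2508] phi 147.2 tilt [-0.02  0.01] q [ -3.  18. 104.  -0.  58. -60.] n 5
 travel [[0.333, 0.462, -0.448], [0.282, 0.495, -0.448], [0.229, 0.522, -0.448], [0.172, 0.543, -0.448], [0.114, 0.558, -0.448]] turn [[0, 0, -0.0673], [0, 0, -0.0673], [0, 0, -0.0673], [0, 0, -0.0673], [0, 0, -0.0673]]
```

```bash
python3 -m creep '{"travel":[[0.333,0.462,-0.448],[0.282,0.495,-0.448],[0.229,0.522,-0.448],[0.172,0.543,-0.448],[0.114,0.558,-0.448]],"turn":[[0,0,-0.067],[0,0,-0.067],[0,0,-0.067],[0,0,-0.067],[0,0,-0.067]],"hand":[0.2,0.2,0.2,0.2,0.2]}'
python3 -m creep '{"travel":[[0,0,0]],"turn":[[0,0,0]],"hand":[0.2]}'
python3 - <<'E'
from h import *
s=state();p=snap('wrist','w7.png');c=cloud(p,s)
for n in ['rocker_pad','lane_top','loader']: print(n,[(np.round(d['position'],4).tolist(),round(d['score'],2)) for d in landmark_of(n,p)])
f=p['frame'].astype(int)
yel=(f[...,2]>120)&(f[...,1]>110)&(f[...,0]<90)
q=c[yel&(c[...,2]>.243)&(c[...,2]<.256)];print('rims',cv2.minAreaRect((q[:,:2]*1000).astype(np.float32)),len(q))
q=c[yel&(c[...,2]>.23)&(c[...,2]<.24)];print('floor yel',cv2.minAreaRect((q[:,:2]*1000).astype(np.float32)),np.median(q[:,2]))
w=(f.min(-1)>130)&(abs(c[...,2]-.237)<.005)&(np.hypot(c[...,0]-.555,c[...,1]-.316)<.06);q=c[w];print('pad',cv2.minAreaRect((q[:,:2]*1000).astype(np.float32)),np.median(q[:,2]),len(q))
t=get_image('top')
for n in ['rocker_pad','lane_top','loader']: print(n,[(np.round(d['position'],4).tolist(),round(d['score'],2)) for d in landmark_of(n,t)])
plan((.556,.316,.39),177.5)
E
```

```text
time: 14.18
eef_pos: [0.5548, 0.2014, 0.43]
tool_rot: [[-0.999, 0.043, 0.001], [0.043, 0.999, 0.0], [-0.001, 0.001, -1.0]]
wrist_force: [0.5, -0.3, -1.1]
finger_gap: 0.645
time: 14.3
eef_pos: [0.5558, 0.2029, 0.4315]
tool_rot: [[-0.999, 0.042, 0.006], [0.042, 0.999, 0.003], [-0.006, 0.003, -1.0]]
wrist_force: [0.2, 0.5, -1.7]
finger_gap: 0.654
rocker_pad [([0.5537, 0.3148, 0.2351], 0.61)]
lane_top []
loader [([0.5096, 0.3166, 0.0012], 0.81)]
rims ((548.6289672851562, 317.4194641113281), (76.55298614501953, 148.00079345703125), 87.56852722167969) 1927
floor yel ((548.30859375, 319.90545654296875), (64.79953002929688, 150.15760803222656), 87.6094741821289) 0.2360101604289073
pad ((548.0481567382812, 315.31494140625), (97.96016693115234, 62.68154525756836), 84.52041625976562) 0.23661236840716188 3501
rocker_pad [([0.5551, 0.3168, 0.2393], 0.7), ([0.5115, 0.3157, 0.002], 0.58)]
lane_top [([0.4698, 0.1035, 0.0012], 0.35)]
loader [([0.512, 0.3206, -0.0], 0.65)]
cur [0.5555 0.199  0.427 ] phi 177.3 tilt [ 0.07 -0.03] q [ 20.  12.  89.  -0.  79. -68.] n 3
 travel [[0.021, 0.487, 0.154], [0.02, 0.487, 0.154], [0.02, 0.487, 0.154]] turn [[0, 0, -0.0009], [0, 0, -0.0009], [0, 0, -0.0009]]
```

View pics/w7.png

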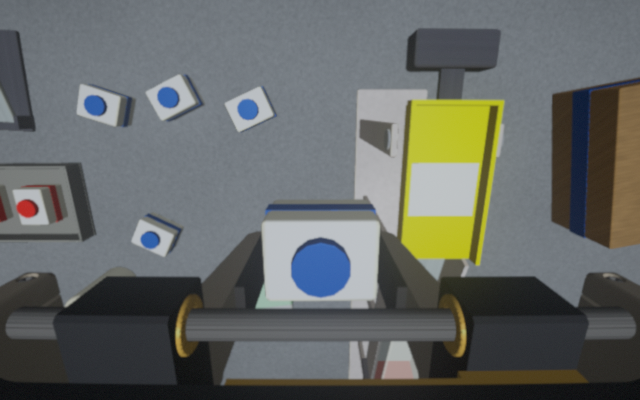

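```bash
python3 -m creep '{"travel":[[0.02,0.487,0.154],[0.02,0.487,0.154],[0.05,0.5,0.154],[0,0,0],[0,0,0]],"turn":[[0,0,-0.002],[0,0,0],[0,0,0],[0,0,0],[0,0,0]],"hand":[0.2,0.2,0.2,0.2,0.2]}'
python3 - <<'E'
from h import *
s=state();p=snap('wrist','w8.png')
plan((.554,.317,.343),177.5)
E
```

```text
time: 15.32
eef_pos: [0.5537, 0.3174, 0.3905]
tool_rot: [[-0.999, 0.043, -0.0], [0.043, 0.999, -0.001], [0.0, -0.001, -1.0]]
wrist_force: [-0.7, 0.2, -0.7]
finger_gap: 0.649
cur [0.5538 0.3171 0.3909] phi 177.5 tilt [-0.   -0.02] q [ 30.  18.  86.  -0.  76. -58.] n 1
 travel [[-0.002, -0.002, 0.599]] turn [[0, 0, -0.0002]]
```

View pics/w8.png

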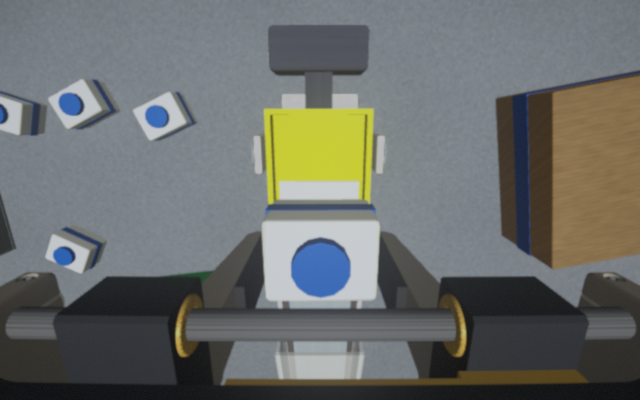

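```bash
python3 -m creep '{"travel":[[0,0,0.3],[0,0,0.29],[0,0,0],[0,0,0]],"turn":[[0,0,0],[0,0,0],[0,0,0],[0,0,0]],"hand":[0.2,0.2,0.2,0.2]}'
python3 -m creep '{"travel":[[0,0,0],[0,0,0],[0,0,0],[0,0,-0.3],[0,0,-0.5]],"turn":[[0,0,0],[0,0,0],[0,0,0],[0,0,0],[0,0,0]],"hand":[-1,-1,-1,-1,-1]}'
python3 -c "
from h import *
p=snap('wrist','w9.png');snap('scene','s9.png');print(np.round(state()['wrist_force'],1))"
```

```text
time: 15.88
eef_pos: [0.5541, 0.3176, 0.3448]
tool_rot: [[-0.999, 0.044, 0.001], [0.044, 0.999, 0.001], [-0.001, 0.001, -1.0]]
wrist_force: [-0.5, 0.1, -0.4]
finger_gap: 0.649
time: 16.5
eef_pos: [0.553, 0.3179, 0.407]
tool_rot: [[-0.999, 0.043, -0.003], [0.043, 0.999, -0.001], [0.003, -0.002, -1.0]]
wrist_force: [1.2, -0.6, 0.4]
finger_gap: 1.002
[0.2 0.8 1.3]
```

View pics/w9.png

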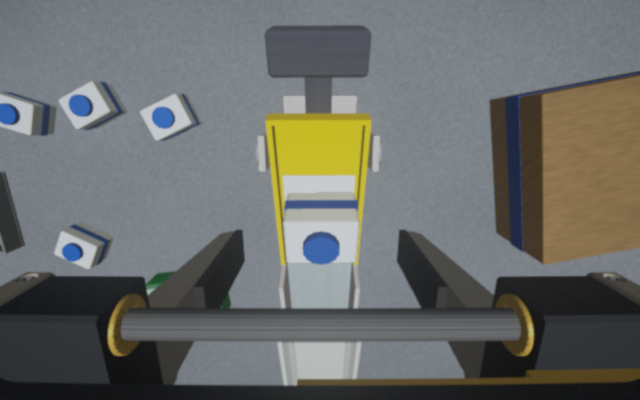

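View pics/s9.png

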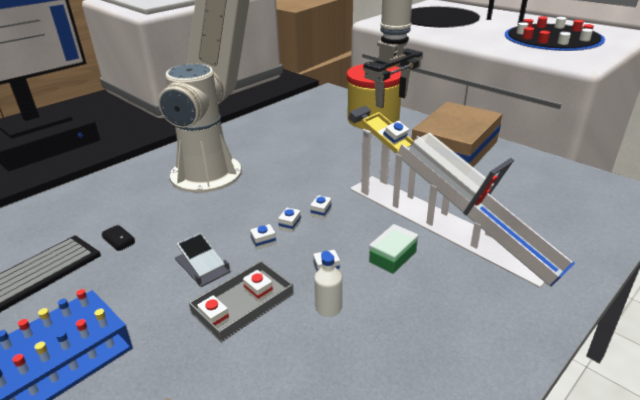

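```bash
python3 - <<'E'
from h import *
t=get_image('top');c=cloud(t)
for xy in [(.456,-.119),(.471,.102),(.449,-.009),(.667,-.078)]: print(rect(c,xy,.034,.05,.045))
plan((.667,-.078,.25),149.7)
E
```

```text
{'c': [0.4559, -0.1191], 'size': (60.1, 46.0), 'long_ang': 69.5, 'n': 212, 'z': [0.0444, 0.05]}
{'c': [0.4717, 0.102], 'size': (59.9, 45.8), 'long_ang': -68.8, 'n': 214, 'z': [0.0444, 0.0499]}
{'c': [0.4501, -0.0106], 'size': (59.5, 45.8), 'long_ang': -68.0, 'n': 208, 'z': [0.044, 0.05]}
{'c': [0.6669, -0.0781], 'size': (59.7, 47.2), 'long_ang': 59.0, 'n': 209, 'z': [0.0442, 0.05]}
cur [0.5542 0.3185 0.41  ] phi 177.5 tilt [-0.21  0.13] q [ 30.  17.  85.  -0.  78. -58.] n 8
 travel [[-0.203, -0.611, 0.25], [-0.239, -0.598, 0.25], [-0.275, -0.582, 0.25], [-0.31, -0.565, 0.25], [-0.344, -0.545, 0.25]] turn [[0, 0, 0.0387], [0, 0, 0.0387], [0, 0, 0.0387], [0, 0, 0.0387], [0, 0, 0.0387]]
 travel [[-0.376, -0.523, 0.25], [-0.407, -0.499, 0.25], [-0.437, -0.473, 0.25]] turn [[0, 0, 0.0387], [0, 0, 0.0387], [0, 0, 0.0387]]
```

```bash
python3 -m creep '{"travel":[[-0.203,-0.611,0],[-0.239,-0.598,0.1],[-0.275,-0.582,0.3],[-0.31,-0.565,0.32],[-0.344,-0.545,0.32]],"turn":[[0,0,0.0387],[0,0,0.0387],[0,0,0.0387],[0,0,0.0387],[0,0,0.0387]],"hand":[-1,-1,-1,-0.7,-0.7]}'
python3 -m creep '{"travel":[[-0.376,-0.523,0.32],[-0.407,-0.499,0.32],[-0.437,-0.473,0.32],[0,0,0]],"turn":[[0,0,0.0387],[0,0,0.0387],[0,0,0.0387],[0,0,0]],"hand":[-0.7,-0.7,-0.7,-0.7]}'
python3 w.py w10 .667 -.078
python3 -c "
from h import *
snap('scene','s10.png')
plan((.667,-.0775,.104),149.3)"
```

```text
time: 17.27
eef_pos: [0.6237, 0.0686, 0.3225]
tool_rot: [[-0.94, 0.342, -0.001], [0.342, 0.94, -0.0], [0.001, -0.001, -1.0]]
wrist_force: [0.3, 0.6, 0.4]
finger_gap: 0.853
time: 17.77
eef_pos: [0.6649, -0.0814, 0.2438]
tool_rot: [[-0.861, 0.508, -0.005], [0.508, 0.861, 0.0], [0.004, -0.003, -1.0]]
wrist_force: [-0.4, 0.6, 0.5]
finger_gap: 0.847
K [308.9   0.  320.3] t 17.775 gap 0.8465224040622785 pos [ 0.6649 -0.0814  0.2438]
blue1 [([0.668, -0.078, 0.0], 0.7), ([0.452, -0.115, 0.0], 0.58)]
red1 [([0.604, -0.262, 0.001], 0.81), ([0.598, -0.395, 0.004], 0.64)]
{'c': [0.6655, -0.0765], 'size': (60.0, 45.6), 'long_ang': 59.6, 'n': 2225, 'z': [0.0438, 0.0499]}
top {'c': [0.663, -0.0762], 'size': (59.0, 37.3), 'long_ang': 60.0, 'n': 144, 'z': [0.0445, 0.05]}
cur [ 0.6662 -0.0771  0.2481] phi 149.8 tilt [-0.03  0.03] q [ -7.  27.  90.   0.  62. -67.] n 3
 travel [[-0.004, 0.0, 0.601], [-0.004, 0.0, 0.601], [-0.004, 0.0, 0.601]] turn [[0, 0, 0.0017], [0, 0, 0.0017], [0, 0, 0.0017]]
```

View pics/s10.png

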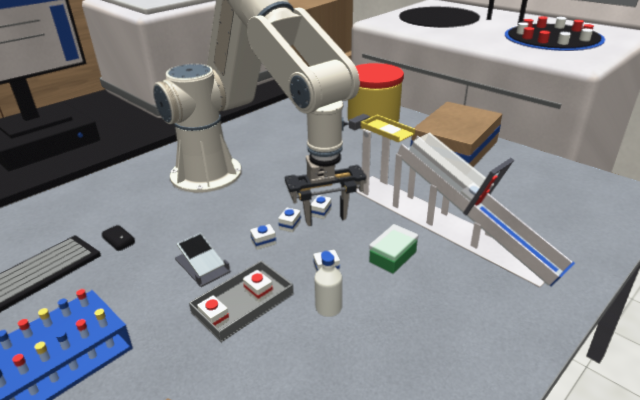

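```bash
python3 -m creep '{"travel":[[-0.004,0,0.6],[0,0,0.6],[0,0,0.6],[0,0,0],[0,0,0]],"turn":[[0,0,0.002],[0,0,0],[0,0,0],[0,0,0],[0,0,0]],"hand":[-0.7,-0.7,-0.7,0.2,0.2]}' 25
python3 -m creep '{"travel":[[0,0,0],[0,0,0],[0,0,-0.4],[0,0,-0.7],[0,0,-0.7]],"turn":[[0,0,0],[0,0,0],[0,0,0],[0,0,0],[0,0,0]],"hand":[0.2,0.2,0.2,0.2,0.2]}'
python3 -c "
from h import *
plan((.555,.20,.41),177.5)"
```

```text
time: 18.65
eef_pos: [0.6675, -0.078, 0.1056]
tool_rot: [[-0.862, 0.507, 0.002], [0.507, 0.862, -0.0], [-0.002, 0.001, -1.0]]
wrist_force: [0.2, -0.6, -0.2]
finger_gap: 0.654
time: 19.27
eef_pos: [0.6662, -0.0786, 0.2497]
tool_rot: [[-0.861, 0.508, 0.0], [0.508, 0.861, -0.0], [-0.0, 0.0, -1.0]]
wrist_force: [0.5, -0.2, -1.2]
finger_gap: 0.654
cur [ 0.6662 -0.0786  0.2497] phi 149.5 tilt [-0.01  0.  ] q [ -7.  27.  90.  -0.  63. -66.] n 6
 travel [[0.494, 0.382, -0.334], [0.462, 0.421, -0.334], [0.426, 0.458, -0.334], [0.387, 0.491, -0.334], [0.346, 0.521, -0.334]] turn [[0, 0, -0.0519], [0, 0, -0.0519], [0, 0, -0.0519], [0, 0, -0.0519], [0, 0, -0.0519]]
 travel [[0.302, 0.547, -0.334]] turn [[0, 0, -0.0519]]
```

```bash
python3 -m creep '{"travel":[[0.494,0.382,-0.334],[0.462,0.421,-0.334],[0.426,0.458,-0.334],[0.387,0.491,-0.334],[0.346,0.521,-0.334]],"turn":[[0,0,-0.052],[0,0,-0.052],[0,0,-0.052],[0,0,-0.052],[0,0,-0.052]],"hand":[0.2,0.2,0.2,0.2,0.2]}'
python3 -m creep '{"travel":[[0.302,0.547,-0.334],[0.03,0.5,0],[0.03,0.5,0.1],[0.02,0.463,0.15],[0,0,0]],"turn":[[0,0,-0.052],[0,0,0],[0,0,0],[0,0,0],[0,0,0]],"hand":[0.2,0.2,0.2,0.2,0.2]}'
python3 -c "
from h import *
plan((.554,.317,.343),177.5)"
```

```text
time: 19.9
eef_pos: [0.5727, 0.1549, 0.383]
tool_rot: [[-0.993, 0.121, 0.001], [0.121, 0.993, 0.0], [-0.001, 0.001, -1.0]]
wrist_force: [0.3, 0.1, -1.2]
finger_gap: 0.653
time: 20.52
eef_pos: [0.5528, 0.3191, 0.3873]
tool_rot: [[-0.999, 0.04, -0.001], [0.04, 0.999, -0.0], [0.001, -0.0, -1.0]]
wrist_force: [-1.0, -0.7, -1.9]
finger_gap: 0.649
cur [0.5528 0.3191 0.3873] phi 177.7 tilt [ 0.06 -0.  ] q [ 30.  18.  86.   0.  76. -58.] n 1
 travel [[-0.016, -0.025, 0.554]] turn [[0, 0, 0.0024]]
```

```bash
python3 -m creep '{"travel":[[-0.01,-0.018,0.3],[0,0,0.255],[0,0,0],[0,0,0]],"turn":[[0,0,0.002],[0,0,0],[0,0,0],[0,0,0]],"hand":[0.2,0.2,0.2,0.2]}'
python3 -m creep '{"travel":[[0,0,0],[0,0,0],[0,0,0],[0,0,-0.3],[0,0,-0.5]],"turn":[[0,0,0],[0,0,0],[0,0,0],[0,0,0],[0,0,0]],"hand":[-1,-1,-1,-1,-1]}'
python3 - <<'E'
from h import *
p=snap('wrist','w11.png')
t=snap('top','t11.png');c=cloud(t)
for xy in [(.456,-.119),(.471,.102),(.449,-.009)]: print(rect(c,xy,.034,.05,.045))
plan((.4717,.102,.25),201.2)
E
```

```text
time: 21.02
eef_pos: [0.5548, 0.3153, 0.3448]
tool_rot: [[-0.999, 0.046, 0.001], [0.046, 0.999, 0.001], [-0.001, 0.001, -1.0]]
wrist_force: [0.2, 0.3, -2.2]
finger_gap: 0.649
time: 21.65
eef_pos: [0.5539, 0.3155, 0.4069]
tool_rot: [[-0.999, 0.046, -0.003], [0.046, 0.999, -0.001], [0.003, -0.002, -1.0]]
wrist_force: [-0.1, -0.0, -0.7]
finger_gap: 1.003
{'c': [0.4559, -0.1187], 'size': (59.7, 45.9), 'long_ang': 70.1, 'n': 215, 'z': [0.0441, 0.05]}
{'c': [0.4717, 0.102], 'size': (60.0, 45.8), 'long_ang': -68.4, 'n': 213, 'z': [0.0443, 0.05]}
{'c': [0.4502, -0.0107], 'size': (59.7, 45.9), 'long_ang': -67.8, 'n': 213, 'z': [0.044, 0.0498]}
cur [0.5556 0.3165 0.4123] phi 177.4 tilt [-0.34  0.21] q [ 30.  17.  84.  -0.  78. -58.] n 5
 travel [[0.185, -0.545, 0.406], [0.23, -0.528, 0.406], [0.273, -0.507, 0.406], [0.314, -0.483, 0.406], [0.353, -0.455, 0.406]] turn [[0, 0, -0.0529], [0, 0, -0.0529], [0, 0, -0.0529], [0, 0, -0.0529], [0, 0, -0.0529]]
```

View pics/w11.png

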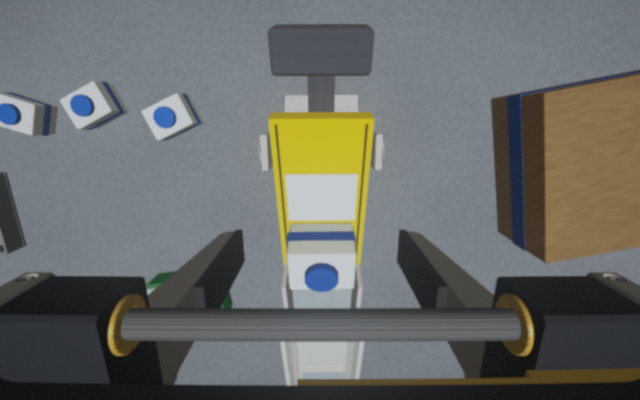

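View pics/t11.png

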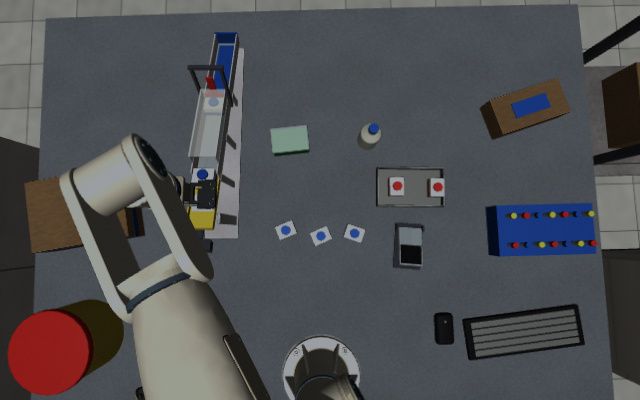

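```bash
python3 -m creep '{"travel":[[0.185,-0.545,0],[0.23,-0.528,0.2],[0.273,-0.507,0.5],[0.314,-0.483,0.6],[0.353,-0.455,0.6]],"turn":[[0,0,-0.053],[0,0,-0.053],[0,0,-0.053],[0,0,-0.053],[0,0,-0.053]],"hand":[-1,-1,-1,-0.7,-0.7]}'
python3 -m creep '{"travel":[[0,0,0.1],[0,0,0]],"turn":[[0,0,0],[0,0,0]],"hand":[-0.7,-0.7]}'
python3 w.py w12 .4717 .102
python3 -c "
from h import *
plan((.4717,.102,.104),201.4)"
```

```text
time: 22.38
eef_pos: [0.4716, 0.1052, 0.26]
tool_rot: [[-0.931, -0.365, 0.001], [-0.365, 0.931, 0.0], [-0.001, -0.0, -1.0]]
wrist_force: [0.1, -0.4, -0.1]
finger_gap: 0.851
time: 22.62
eef_pos: [0.4729, 0.1067, 0.2532]
tool_rot: [[-0.933, -0.361, -0.0], [-0.361, 0.933, 0.0], [0.0, 0.0, -1.0]]
wrist_force: [0.1, -0.2, 0.5]
finger_gap: 0.848
K [308.9   0.  320.3] t 22.625 gap 0.848290332841224 pos [0.4729 0.1067 0.2532]
blue1 [([0.451, -0.12, 0.0], 0.86), ([0.464, 0.105, 0.001], 0.81), ([0.447, -0.006, 0.0], 0.75)]
red1 []
{'c': [0.4699, 0.1037], 'size': (60.1, 45.7), 'long_ang': -68.7, 'n': 2118, 'z': [0.0438, 0.05]}
top None
cur [0.4736 0.1074 0.2544] phi -158.7 tilt [-0.13 -0.01] q [ 13.  11. 113.   0.  56. -99.] n 3
 travel [[0.016, -0.018, 0.627], [0.016, -0.018, 0.627], [0.016, -0.018, 0.627]] turn [[0, 0, -0.0005], [0, 0, -0.0005], [0, 0, -0.0005]]
```

```bash
python3 -m creep '{"travel":[[0.025,-0.02,0.627],[0.025,-0.02,0.627],[0,0,0.625],[0,0,0],[0,0,0]],"turn":[[0,0,0],[0,0,0],[0,0,0],[0,0,0],[0,0,0]],"hand":[-0.7,-0.7,-0.7,0.2,0.2]}' 25
python3 -m creep '{"travel":[[0,0,0],[0,0,0],[0,0,-0.4],[0,0,-0.7],[0,0,-0.7]],"turn":[[0,0,0],[0,0,0],[0,0,0],[0,0,0],[0,0,0]],"hand":[0.2,0.2,0.2,0.2,0.2]}'
python3 -c "
from h import *
plan((.545,.20,.41),177.5)"
```

```text
time: 23.45
eef_pos: [0.4711, 0.1026, 0.1045]
tool_rot: [[-0.932, -0.363, 0.002], [-0.363, 0.932, 0.0], [-0.002, -0.0, -1.0]]
wrist_force: [-0.6, 1.3, 0.9]
finger_gap: 0.654
time: 24.08
eef_pos: [0.4697, 0.1019, 0.2493]
tool_rot: [[-0.932, -0.362, 0.001], [-0.362, 0.932, 0.0], [-0.001, -0.0, -1.0]]
wrist_force: [0.1, -0.3, -1.0]
finger_gap: 0.65
cur [0.4697 0.1019 0.2493] phi -158.8 tilt [-0.03 -0.  ] q [ 12.  11. 114.   0.  55. -99.] n 4
 travel [[-0.33, 0.2, -0.502], [-0.308, 0.234, -0.502], [-0.282, 0.264, -0.502], [-0.253, 0.292, -0.502]] turn [[0, 0, 0.0659], [0, 0, 0.0659], [0, 0, 0.0659], [0, 0, 0.0659]]
```

```bash
python3 -m creep '{"travel":[[-0.33,0.2,-0.502],[-0.308,0.234,-0.502],[-0.282,0.264,-0.502],[-0.253,0.292,-0.502],[0,0.5,0]],"turn":[[0,0,0.066],[0,0,0.066],[0,0,0.066],[0,0,0.066],[0,0,0]],"hand":[0.2,0.2,0.2,0.2,0.2]}'
python3 -m creep '{"travel":[[-0.03,0.5,0.1],[-0.03,0.46,0.15],[0,0,0]],"turn":[[0,0,0],[0,0,0],[0,0,0]],"hand":[0.2,0.2,0.2]}'
python3 -c "
from h import *
p=snap('wrist','w13.png')
plan((.554,.317,.343),177.5)"
```

```text
time: 24.7
eef_pos: [0.5488, 0.2407, 0.4124]
tool_rot: [[-0.999, 0.047, 0.007], [0.047, 0.999, 0.003], [-0.007, 0.003, -1.0]]
wrist_force: [0.4, 0.2, -2.7]
finger_gap: 0.65
time: 25.08
eef_pos: [0.5545, 0.3182, 0.387]
tool_rot: [[-0.999, 0.042, -0.001], [0.042, 0.999, -0.0], [0.001, -0.0, -1.0]]
wrist_force: [0.5, -0.3, -1.7]
finger_gap: 0.651
cur [0.5546 0.317  0.3876] phi 177.6 tilt [ 0.03 -0.03] q [ 30.  18.  86.  -0.  76. -58.] n 1
 travel [[0.008, -0.001, 0.557]] turn [[0, 0, 0.0008]]
```

View pics/w13.png

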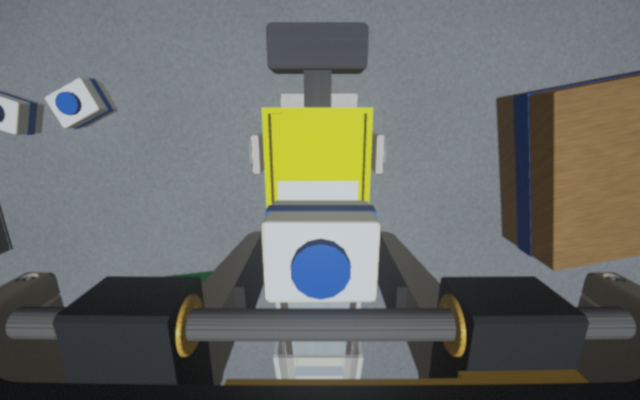

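```bash
python3 -m creep '{"travel":[[0.005,-0.018,0.3],[0,0,0.257],[0,0,0],[0,0,0]],"turn":[[0,0,0],[0,0,0],[0,0,0],[0,0,0]],"hand":[0.2,0.2,0.2,0.2]}'
python3 -m creep '{"travel":[[0,0,0],[0,0,0],[0,0,0],[0,0,-0.3],[0,0,-0.5]],"turn":[[0,0,0],[0,0,0],[0,0,0],[0,0,0],[0,0,0]],"hand":[-1,-1,-1,-1,-1]}'
python3 - <<'E'
from h import *
p=snap('wrist','w14.png')
t=snap('top','t14.png');c=cloud(t)
for xy in [(.456,-.119),(.449,-.009)]: print(rect(c,xy,.034,.05,.045))
plan((.4505,-.0100,.25),202)
E
```

```text
time: 25.62
eef_pos: [0.5551, 0.3146, 0.3446]
tool_rot: [[-0.999, 0.045, 0.001], [0.045, 0.999, 0.001], [-0.001, 0.001, -1.0]]
wrist_force: [1.3, 1.0, -0.8]
finger_gap: 0.652
time: 26.25
eef_pos: [0.5542, 0.3149, 0.4064]
tool_rot: [[-0.999, 0.044, -0.003], [0.044, 0.999, -0.002], [0.003, -0.002, -1.0]]
wrist_force: [-0.2, 0.2, 0.5]
finger_gap: 0.999
{'c': [0.4559, -0.1188], 'size': (59.8, 46.0), 'long_ang': 70.1, 'n': 213, 'z': [0.0444, 0.05]}
{'c': [0.4501, -0.0106], 'size': (59.5, 45.9), 'long_ang': -67.8, 'n': 205, 'z': [0.0442, 0.0499]}
cur [0.556  0.3159 0.4118] phi 177.5 tilt [-0.34  0.21] q [ 29.  17.  85.   0.  78. -58.] n 7
 travel [[0.163, -0.59, 0.289], [0.198, -0.579, 0.289], [0.233, -0.566, 0.289], [0.267, -0.55, 0.289], [0.301, -0.533, 0.289]] turn [[0, 0, -0.0389], [0, 0, -0.0389], [0, 0, -0.0389], [0, 0, -0.0389], [0, 0, -0.0389]]
 travel [[0.332, -0.513, 0.289], [0.363, -0.492, 0.289]] turn [[0, 0, -0.0389], [0, 0, -0.0389]]
```

View pics/w14.png

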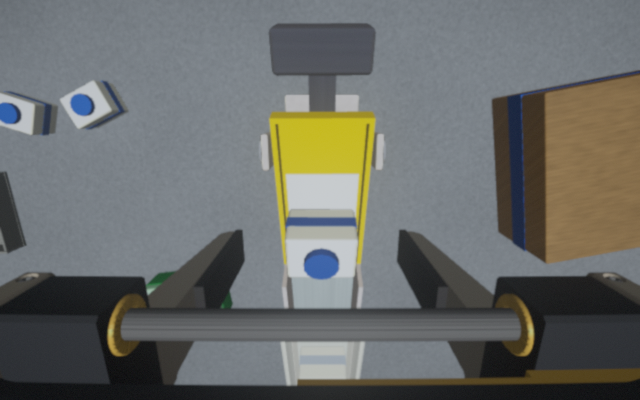

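Pack 3 (at ~(321,255)) is sliding off straight. Next pack.

```bash
python3 -m creep '{"travel":[[0.163,-0.59,0],[0.198,-0.579,0.1],[0.233,-0.566,0.38],[0.267,-0.55,0.38],[0.301,-0.533,0.38]],"turn":[[0,0,-0.039],[0,0,-0.039],[0,0,-0.039],[0,0,-0.039],[0,0,-0.039]],"hand":[-1,-1,-1,-0.7,-0.7]}'
python3 -m creep '{"travel":[[0.332,-0.513,0.38],[0.363,-0.492,0.38],[0,0,0],[0,0,0]],"turn":[[0,0,-0.039],[0,0,-0.039],[0,0,0],[0,0,0]],"hand":[-0.7,-0.7,-0.7,-0.7]}'
python3 w.py w15 .45 -.0105
python3 -c "
from h import *
plan((.4495,-.010,.104),202)"
```

```text
time: 26.98
eef_pos: [0.4785, 0.0809, 0.3067]
tool_rot: [[-0.965, -0.262, 0.0], [-0.262, 0.965, -0.0], [-0.0, -0.0, -1.0]]
wrist_force: [-0.6, -0.3, -0.8]
finger_gap: 0.852
time: 27.48
eef_pos: [0.4498, -0.0108, 0.2472]
tool_rot: [[-0.927, -0.374, 0.0], [-0.374, 0.927, 0.0], [-0.001, 0.0, -1.0]]
wrist_force: [1.6, -0.2, 0.6]
finger_gap: 0.848
K [308.9   0.  320.3] t 27.475 gap 0.8477327072446661 pos [ 0.4498 -0.0108  0.2472]
blue1 [([0.45, -0.005, 0.001], 0.94), ([0.457, -0.116, 0.0], 0.69), ([0.603, -0.261, 0.002], 0.2)]
red1 [([0.603, -0.259, 0.002], 0.92)]
{'c': [0.4484, -0.0091], 'size': (60.1, 46.3), 'long_ang': -68.2, 'n': 2203, 'z': [0.0438, 0.05]}
top None
cur [ 0.4502 -0.01    0.2477] phi -157.9 tilt [-0.08 -0.03] q [  -1.    8.  117.    0.   54. -114.] n 3
 travel [[0.003, 0.001, 0.599], [0.003, 0.001, 0.599], [0.003, 0.001, 0.599]] turn [[0, 0, 0.0004], [0, 0, 0.0004], [0, 0, 0.0004]]
```

```bash
python3 -m creep '{"travel":[[0.005,0,0.6],[0.005,0,0.6],[0,0,0.597],[0,0,0],[0,0,0]],"turn":[[0,0,0],[0,0,0],[0,0,0],[0,0,0],[0,0,0]],"hand":[-0.7,-0.7,-0.7,0.2,0.2]}' 25
python3 -m creep '{"travel":[[0,0,0],[0,0,0],[0,0,-0.4],[0,0,-0.7],[0,0,-0.7]],"turn":[[0,0,0],[0,0,0],[0,0,0],[0,0,0],[0,0,0]],"hand":[0.2,0.2,0.2,0.2,0.2]}'
python3 -c "
from h import *
plan((.545,.20,.41),177.5)"
```

```text
time: 28.3
eef_pos: [0.4496, -0.0108, 0.1046]
tool_rot: [[-0.927, -0.376, 0.001], [-0.376, 0.927, 0.0], [-0.001, -0.0, -1.0]]
wrist_force: [-0.5, -0.3, 0.6]
finger_gap: 0.653
time: 28.92
eef_pos: [0.4483, -0.0112, 0.2495]
tool_rot: [[-0.927, -0.375, 0.0], [-0.375, 0.927, -0.0], [-0.0, -0.0, -1.0]]
wrist_force: [-0.1, 0.8, -1.9]
finger_gap: 0.651
cur [ 0.4483 -0.0112  0.2495] phi -158.0 tilt [-0.02 -0.01] q [  -2.    8.  117.    0.   54. -114.] n 5
 travel [[-0.422, 0.399, -0.401], [-0.387, 0.433, -0.401], [-0.348, 0.465, -0.401], [-0.307, 0.493, -0.401], [-0.264, 0.517, -0.401]] turn [[0, 0, 0.0545], [0, 0, 0.0545], [0, 0, 0.0545], [0, 0, 0.0545], [0, 0, 0.0545]]
```

```bash
python3 -m creep '{"travel":[[-0.422,0.399,-0.401],[-0.387,0.433,-0.401],[-0.348,0.465,-0.401],[-0.307,0.493,-0.401],[-0.264,0.517,-0.401]],"turn":[[0,0,0.0545],[0,0,0.0545],[0,0,0.0545],[0,0,0.0545],[0,0,0.0545]],"hand":[0.2,0.2,0.2,0.2,0.2]}'
python3 -m creep '{"travel":[[0,0.5,0],[-0.03,0.5,0.1],[-0.03,0.46,0.15],[0,0,0]],"turn":[[0,0,0],[0,0,0],[0,0,0],[0,0,0]],"hand":[0.2,0.2,0.2,0.2]}'
python3 -c "
from h import *
p=snap('wrist','w16.png')
plan((.5545,.3165,.343),177.5)"
```

```text
time: 29.55
eef_pos: [0.5453, 0.2013, 0.4098]
tool_rot: [[-0.999, 0.046, 0.001], [0.046, 0.999, 0.0], [-0.001, 0.0, -1.0]]
wrist_force: [0.2, 0.2, -2.1]
finger_gap: 0.651
time: 30.05
eef_pos: [0.5544, 0.3183, 0.387]
tool_rot: [[-0.999, 0.041, -0.001], [0.041, 0.999, -0.0], [0.001, -0.0, -1.0]]
wrist_force: [-0.3, -0.4, -2.8]
finger_gap: 0.649
cur [0.5546 0.317  0.3876] phi 177.6 tilt [ 0.04 -0.04] q [ 30.  18.  86.  -0.  76. -58.] n 1
 travel [[0.001, -0.006, 0.557]] turn [[0, 0, 0.0012]]
```

View pics/w16.png

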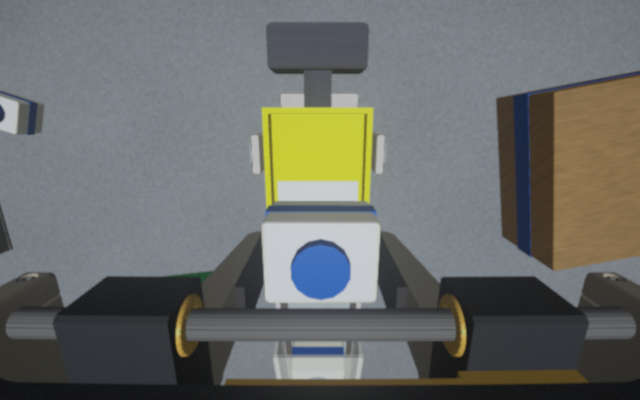

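```bash
python3 -m creep '{"travel":[[0.003,-0.018,0.3],[0,0,0.257],[0,0,0],[0,0,0]],"turn":[[0,0,0.001],[0,0,0],[0,0,0],[0,0,0]],"hand":[0.2,0.2,0.2,0.2]}'
python3 -m creep '{"travel":[[0,0,0],[0,0,0],[0,0,0],[0,0,-0.3],[0,0,-0.5]],"turn":[[0,0,0],[0,0,0],[0,0,0],[0,0,0],[0,0,0]],"hand":[-1,-1,-1,-1,-1]}'
python3 - <<'E'
from h import *
p=snap('wrist','w17.png')
t=snap('top','t17.png');c=cloud(t)
for xy in [(.456,-.119)]: print(rect(c,xy,.034,.05,.045))
plan((.4555,-.1180,.25),160.1)
E
```

```text
time: 30.6
eef_pos: [0.5553, 0.3146, 0.3446]
tool_rot: [[-0.999, 0.045, 0.001], [0.045, 0.999, 0.001], [-0.001, 0.001, -1.0]]
wrist_force: [-0.9, 0.8, -1.6]
finger_gap: 0.654
time: 31.22
eef_pos: [0.5544, 0.3149, 0.4065]
tool_rot: [[-0.999, 0.045, -0.003], [0.045, 0.999, -0.002], [0.003, -0.002, -1.0]]
wrist_force: [0.2, -0.4, 1.3]
finger_gap: 0.999
{'c': [0.4558, -0.1191], 'size': (59.6, 46.1), 'long_ang': 68.9, 'n': 210, 'z': [0.0442, 0.05]}
cur [0.5561 0.3159 0.412 ] phi 177.4 tilt [-0.34  0.21] q [ 29.  17.  85.   0.  78. -58.] n 9
 travel [[0.113, -0.608, 0.225], [0.092, -0.612, 0.225], [0.072, -0.614, 0.225], [0.051, -0.617, 0.225], [0.03, -0.618, 0.225]] turn [[0, 0, 0.0214], [0, 0, 0.0214], [0, 0, 0.0214], [0, 0, 0.0214], [0, 0, 0.0214]]
 travel [[0.009, -0.619, 0.225], [-0.011, -0.619, 0.225], [-0.032, -0.618, 0.225], [-0.053, -0.616, 0.225]] turn [[0, 0, 0.0214], [0, 0, 0.0214], [0, 0, 0.0214], [0, 0, 0.0214]]
```

View pics/w17.png

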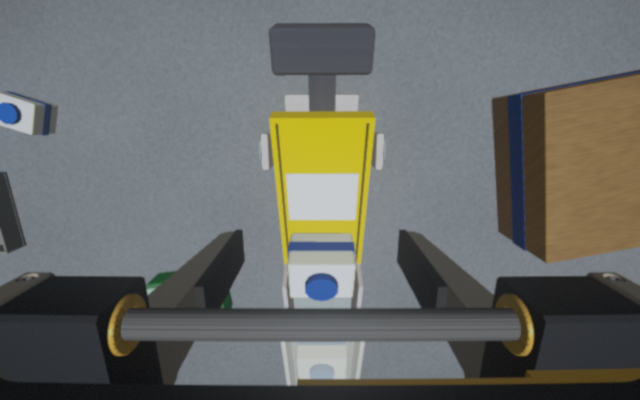

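```bash
python3 -m creep '{"travel":[[0.113,-0.608,0],[0.092,-0.612,0.1],[0.072,-0.614,0.275],[0.051,-0.617,0.275],[0.03,-0.618,0.275]],"turn":[[0,0,0.0214],[0,0,0.0214],[0,0,0.0214],[0,0,0.0214],[0,0,0.0214]],"hand":[-1,-1,-1,-0.7,-0.7]}'
python3 -m creep '{"travel":[[0.009,-0.619,0.275],[-0.011,-0.619,0.275],[-0.032,-0.618,0.275],[-0.053,-0.616,0.275],[0,0,0]],"turn":[[0,0,0.0214],[0,0,0.0214],[0,0,0.0214],[0,0,0.0214],[0,0,0]],"hand":[-0.7,-0.7,-0.7,-0.7,-0.7]}'
python3 w.py w18 .4555 -.118
python3 -c "
from h import *
plan((.455,-.118,.104),160)"
```

```text
time: 31.95
eef_pos: [0.4981, 0.0727, 0.3322]
tool_rot: [[-0.977, 0.212, 0.0], [0.212, 0.977, -0.0], [-0.0, -0.0, -1.0]]
wrist_force: [0.7, 0.0, 0.8]
finger_gap: 0.855
time: 32.58
eef_pos: [0.4523, -0.1209, 0.2433]
tool_rot: [[-0.939, 0.344, -0.003], [0.344, 0.939, 0.0], [0.003, -0.001, -1.0]]
wrist_force: [-0.0, 0.9, 0.5]
finger_gap: 0.85
K [308.9   0.  320.3] t 32.575 gap 0.8503036359334069 pos [ 0.4523 -0.1209  0.2433]
blue1 [([0.454, -0.116, -0.002], 0.76)]
red1 [([0.603, -0.258, 0.0], 0.81)]
{'c': [0.4543, -0.1177], 'size': (60.2, 46.6), 'long_ang': 69.3, 'n': 2235, 'z': [0.0437, 0.0499]}
top None
cur [ 0.4546 -0.1181  0.2455] phi 160.1 tilt [-0.04  0.02] q [-15.  10. 115.   0.  54. -85.] n 3
 travel [[-0.001, 0.001, 0.59], [-0.001, 0.001, 0.59], [-0.001, 0.001, 0.59]] turn [[0, 0, 0.0005], [0, 0, 0.0005], [0, 0, 0.0005]]
```

```bash
python3 -m creep '{"travel":[[0,0,0.59],[0,0,0.59],[0,0,0.59],[0,0,0],[0,0,0]],"turn":[[0,0,0.007],[0,0,0],[0,0,0],[0,0,0],[0,0,0]],"hand":[-0.7,-0.7,-0.7,0.2,0.2]}' 25
python3 -m creep '{"travel":[[0,0,0],[0,0,0],[0,0,-0.4],[0,0,-0.7],[0,0,-0.7]],"turn":[[0,0,0],[0,0,0],[0,0,0],[0,0,0],[0,0,0]],"hand":[0.2,0.2,0.2,0.2,0.2]}'
python3 -c "
from h import *
plan((.545,.20,.41),177.5)"
```

```text
time: 33.4
eef_pos: [0.4552, -0.1184, 0.1049]
tool_rot: [[-0.937, 0.35, 0.001], [0.35, 0.937, -0.0], [-0.001, 0.0, -1.0]]
wrist_force: [-0.1, -0.8, 0.2]
finger_gap: 0.652
time: 34.02
eef_pos: [0.4538, -0.1188, 0.2498]
tool_rot: [[-0.936, 0.351, 0.0], [0.351, 0.936, -0.0], [-0.0, 0.0, -1.0]]
wrist_force: [1.6, -1.1, -2.0]
finger_gap: 0.651
cur [ 0.4538 -0.1188  0.2498] phi 159.5 tilt [-0.02  0.  ] q [-15.  10. 115.   0.  55. -84.] n 7
 travel [[0.047, 0.59, -0.286], [0.021, 0.592, -0.286], [-0.006, 0.592, -0.286], [-0.033, 0.591, -0.286], [-0.059, 0.589, -0.286]] turn [[0, 0, -0.0286], [0, 0, -0.0286], [0, 0, -0.0286], [0, 0, -0.0286], [0, 0, -0.0286]]
 travel [[-0.086, 0.586, -0.286], [-0.112, 0.581, -0.286]] turn [[0, 0, -0.0286], [0, 0, -0.0286]]
```

```bash
python3 -m creep '{"travel":[[0.047,0.59,-0.286],[0.021,0.592,-0.286],[-0.006,0.592,-0.286],[-0.033,0.591,-0.286],[-0.059,0.589,-0.286]],"turn":[[0,0,-0.0286],[0,0,-0.0286],[0,0,-0.0286],[0,0,-0.0286],[0,0,-0.0286]],"hand":[0.2,0.2,0.2,0.2,0.2]}'
python3 -m creep '{"travel":[[-0.086,0.586,-0.286],[-0.112,0.581,-0.286],[0,0.5,0],[-0.03,0.5,0.1],[-0.03,0.46,0.15]],"turn":[[0,0,-0.0286],[0,0,-0.0286],[0,0,0],[0,0,0],[0,0,0]],"hand":[0.2,0.2,0.2,0.2,0.2]}'
python3 -m creep '{"travel":[[0,0,0],[0,0,0]],"turn":[[0,0,0],[0,0,0]],"hand":[0.2,0.2]}'
python3 -c "
from h import *
p=snap('wrist','w19.png')
plan((.5545,.3165,.343),177.5)"
```

```text
time: 34.65
eef_pos: [0.5192, 0.1103, 0.3637]
tool_rot: [[-0.991, 0.132, 0.001], [0.132, 0.991, 0.0], [-0.001, 0.0, -1.0]]
wrist_force: [0.5, -1.4, -0.7]
finger_gap: 0.65
time: 35.28
eef_pos: [0.5551, 0.3177, 0.3887]
tool_rot: [[-0.999, 0.044, 0.002], [0.044, 0.999, 0.001], [-0.001, 0.001, -1.0]]
wrist_force: [0.9, -0.1, -1.9]
finger_gap: 0.652
time: 35.52
eef_pos: [0.5551, 0.3158, 0.3882]
tool_rot: [[-0.999, 0.044, 0.0], [0.044, 0.999, -0.0], [-0.0, -0.0, -1.0]]
wrist_force: [0.2, 0.2, -0.3]
finger_gap: 0.652
cur [0.5552 0.3155 0.3884] phi 177.5 tilt [-0.03 -0.  ] q [ 29.  18.  86.  -0.  76. -58.] n 1
 travel [[0.01, 0.012, 0.568]] turn [[0, 0, -0.0004]]
```

View pics/w19.png

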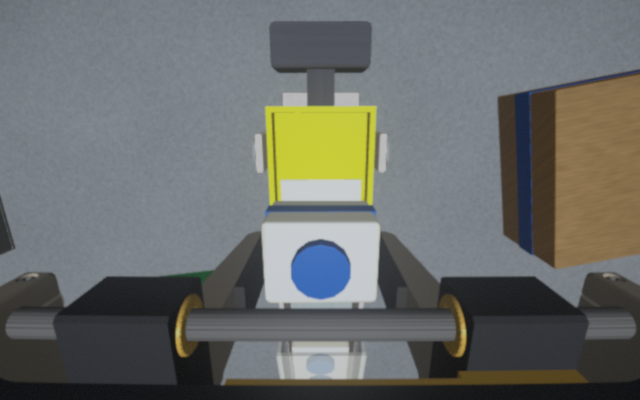

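```bash
python3 -m creep '{"travel":[[0.005,0,0.3],[0,0,0.265],[0,0,0],[0,0,0]],"turn":[[0,0,0],[0,0,0],[0,0,0],[0,0,0]],"hand":[0.2,0.2,0.2,0.2]}'
python3 -m creep '{"travel":[[0,0,0],[0,0,0],[0,0,0],[0,0,-0.3],[0,0,-0.5]],"turn":[[0,0,0],[0,0,0],[0,0,0],[0,0,0],[0,0,0]],"hand":[-1,-1,-1,-1,-1]}'
python3 - <<'E'
from h import *
p=snap('wrist','w20.png')
t=snap('top','t20.png');c=cloud(t)
print(rect(c,(.406,-.298),.015,.08,.09))
for nm in ['pedal_pad','pedal_base']:print([(np.round(d['position'],4).tolist(),round(d['score'],2)) for d in landmark_of(nm,t)])
plan((.374,-.10,.30),174)
E
```

```text
time: 36.08
eef_pos: [0.5553, 0.3159, 0.3438]
tool_rot: [[-0.999, 0.045, 0.001], [0.045, 0.999, 0.001], [-0.001, 0.001, -1.0]]
wrist_force: [0.3, 0.1, -1.7]
finger_gap: 0.651
time: 36.7
eef_pos: [0.5544, 0.3162, 0.4059]
tool_rot: [[-0.999, 0.044, -0.003], [0.044, 0.999, -0.001], [0.003, -0.002, -1.0]]
wrist_force: [0.3, -1.0, 0.2]
finger_gap: 0.998
{'c': [0.4139, -0.299], 'size': (129.8, 91.9), 'long_ang': -6.0, 'n': 926, 'z': [0.0461, 0.0689]}
[([0.3757, -0.295, 0.0548], 0.7)]
[([0.4072, -0.2995, -0.0014], 0.61)]
cur [0.555  0.3165 0.4071] phi 177.5 tilt [-0.07  0.04] q [ 30.  17.  85.  -0.  78. -58.] n 9
 travel [[0.226, -0.589, 0.149], [0.222, -0.59, 0.149], [0.218, -0.592, 0.149], [0.214, -0.593, 0.149], [0.21, -0.595, 0.149]] turn [[0, 0, 0.0043], [0, 0, 0.0043], [0, 0, 0.0043], [0, 0, 0.0043], [0, 0, 0.0043]]
 travel [[0.206, -0.596, 0.149], [0.202, -0.598, 0.149], [0.198, -0.599, 0.149], [0.194, -0.6, 0.149]] turn [[0, 0, 0.0043], [0, 0, 0.0043], [0, 0, 0.0043], [0, 0, 0.0043]]
```

View pics/w20.png

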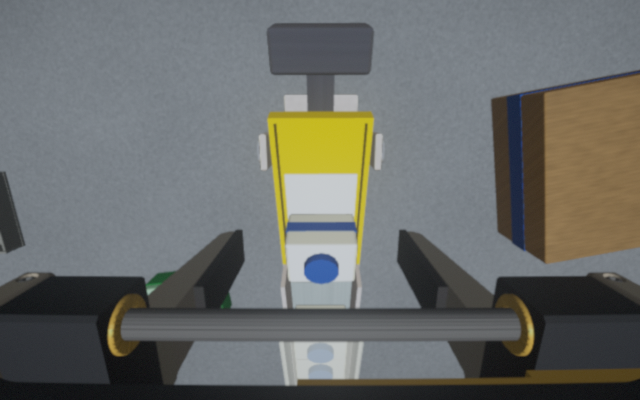

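```bash
python3 -m creep '{"travel":[[0.226,-0.589,0],[0.222,-0.59,0.15],[0.218,-0.592,0.15],[0.214,-0.593,0.15],[0.21,-0.595,0.15]],"turn":[[0,0,0.004],[0,0,0.004],[0,0,0.004],[0,0,0.004],[0,0,0.004]],"hand":[-1,-1,-1,1,1]}' 25
python3 -m creep '{"travel":[[0.206,-0.596,0.15],[0.202,-0.598,0.15],[0.198,-0.599,0.15],[0.194,-0.6,0.15],[0,0,0]],"turn":[[0,0,0.004],[0,0,0.004],[0,0,0.004],[0,0,0.004],[0,0,0]],"hand":[1,1,1,1,1]}'
python3 -c "
from h import *
snap('scene','s21.png');snap('top','t21.png')
plan((.372,-.2952,.25),174)"
```

```text
time: 37.52
eef_pos: [0.453, 0.0835, 0.3569]
tool_rot: [[-0.997, 0.075, -0.002], [0.075, 0.997, -0.0], [0.002, -0.001, -1.0]]
wrist_force: [0.9, 0.3, 0.2]
finger_gap: 0.806
time: 38.15
eef_pos: [0.3721, -0.1023, 0.3087]
tool_rot: [[-0.994, 0.105, -0.004], [0.105, 0.994, 0.0], [0.004, 0.0, -1.0]]
wrist_force: [0.8, 1.1, 0.7]
finger_gap: 0.266
cur [ 0.374  -0.1005  0.3098] phi 174.1 tilt [0.07 0.03] q [-15.  -2. 120.   0.  63. -99.] n 4
 travel [[-0.056, -0.606, 0.187], [-0.056, -0.606, 0.187], [-0.057, -0.606, 0.187], [-0.057, -0.606, 0.187]] turn [[0, 0, 0.0004], [0, 0, 0.0004], [0, 0, 0.0004], [0, 0, 0.0004]]
```

View pics/t21.png

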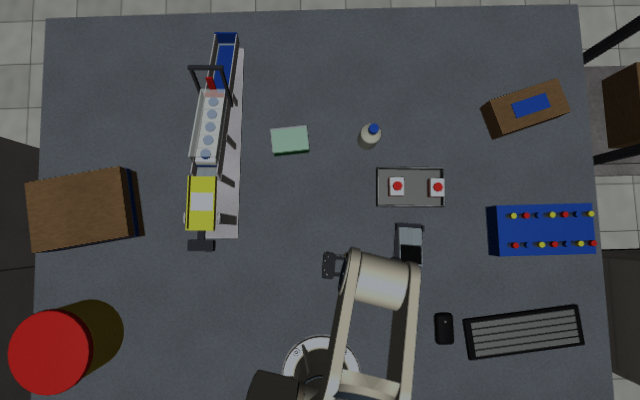

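View pics/s21.png

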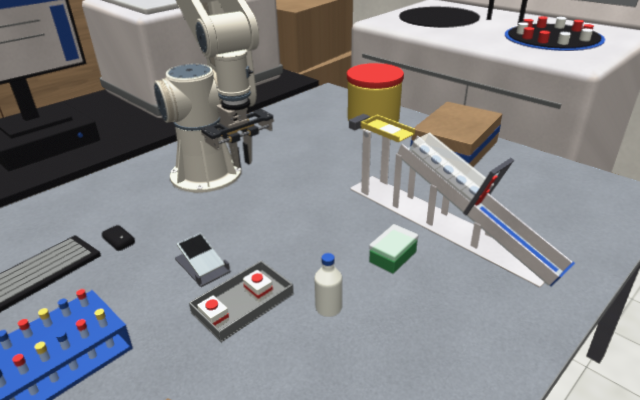

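All five caps are queued in the lane (cols ~213→205, rows 102–154 in the top view), reds are in the waste tray. On to the pedal.

```bash
python3 -m creep '{"travel":[[-0.056,-0.606,0.187],[-0.056,-0.606,0.187],[-0.057,-0.606,0.187],[-0.057,-0.606,0.187],[0,0,0]],"turn":[[0,0,0],[0,0,0],[0,0,0],[0,0,0],[0,0,0]],"hand":[1,1,1,1,1]}'
python3 - <<'E'
from h import *
s=state();p=snap('wrist','w22.png');c=cloud(p,s)
for nm in ['pedal_pad','pedal_base']:print([(np.round(d['position'],4).tolist(),round(d['score'],2)) for d in landmark_of(nm,p)])
q=c[(np.hypot(c[...,0]-.372,c[...,1]+.295)<.012)];print(np.nanmedian(q[:,2]),len(q))
print(s['q'])
plan((.372,-.2952,.155),174)
E
```

```text
time: 38.88
eef_pos: [0.3738, -0.2963, 0.2494]
tool_rot: [[-0.995, 0.101, -0.001], [0.101, 0.995, 0.001], [0.001, 0.001, -1.0]]
wrist_force: [-0.0, -0.0, 0.4]
finger_gap: 0.001
[([0.3717, -0.2939, 0.0573], 0.68)]
[([0.4077, -0.2968, 0.0008], 0.74)]
0.2037543076830841 3244
[-3.85820173e+01  1.07487190e+01  1.14245316e+02 -4.30295116e-03
  5.50770507e+01 -1.22772614e+02]
cur [ 0.3736 -0.2938  0.2505] phi 174.3 tilt [0.03 0.05] q [ -38.   11.  114.    0.   55. -123.] n 2
 travel [[0.009, -0.009, 0.597], [0.009, -0.009, 0.597]] turn [[0, 0, 0.0017], [0, 0, 0.0017]]
```

View pics/w22.png

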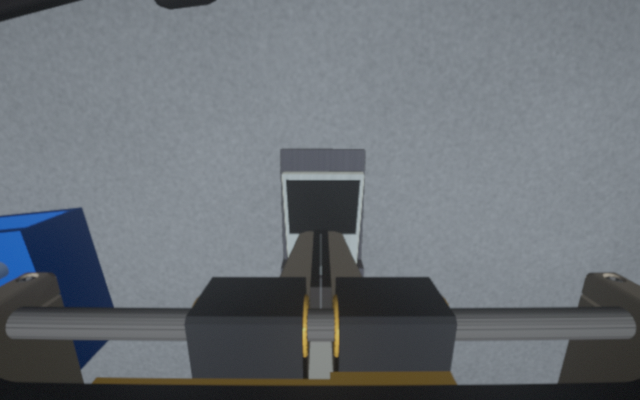

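```bash
python3 -m creep '{"travel":[[0.009,-0.009,0.6],[0.009,-0.009,0.6],[0,0,0.1],[0,0,0.1],[0,0,0]],"turn":[[0,0,0],[0,0,0],[0,0,0],[0,0,0],[0,0,0]],"hand":[1,1,1,1,1]}'
python3 -m creep '{"travel":[[0,0,0.1],[0,0,0.1],[0,0,0.08],[0,0,0]],"turn":[[0,0,0],[0,0,0],[0,0,0],[0,0,0]],"hand":[1,1,1,1]}'
python3 -c "
from h import *
print(state()['eef_pos'],state()['wrist_force'])"
```

```text
time: 39.65
eef_pos: [0.3718, -0.2954, 0.1398]
tool_rot: [[-0.995, 0.099, -0.0], [0.099, 0.995, 0.001], [0.001, 0.001, -1.0]]
wrist_force: [-0.7, 2.3, 4.6]
finger_gap: 0.01
time: 40.15
eef_pos: [0.3711, -0.2958, 0.1175]
tool_rot: [[-0.995, 0.099, -0.002], [0.099, 0.995, 0.0], [0.002, 0.0, -1.0]]
wrist_force: [-6.8, -0.4, 9.2]
finger_gap: 0.004
[ 0.37109446 -0.29580994  0.1174679 ] [-6.77374701 -0.41195584  9.17947015]
```

```bash
python3 -m creep '{"travel":[[0,0,0.03],[0,0,0.03],[0,0,0]],"turn":[[0,0,0],[0,0,0],[0,0,0]],"hand":[1,1,1]}'
python3 - <<'E'
from h import *
t=snap('top','t23.png');snap('scene','s23.png')
E
```

```text
time: 40.52
eef_pos: [0.3711, -0.2959, 0.1152]
tool_rot: [[-0.995, 0.099, -0.002], [0.099, 0.995, 0.0], [0.002, 0.0, -1.0]]
wrist_force: [-17.0, 6.1, 49.7]
finger_gap: 0.004
```

View pics/t23.png

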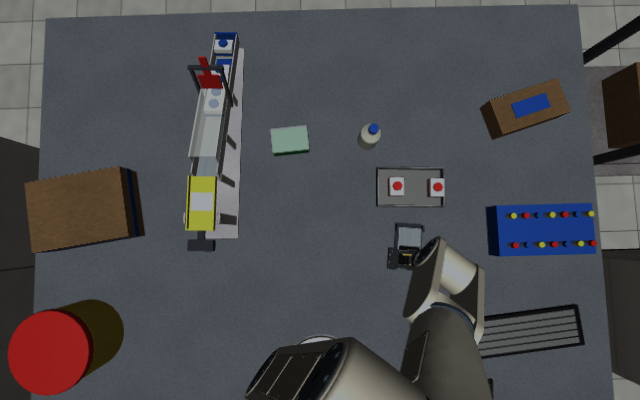

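View pics/s23.png

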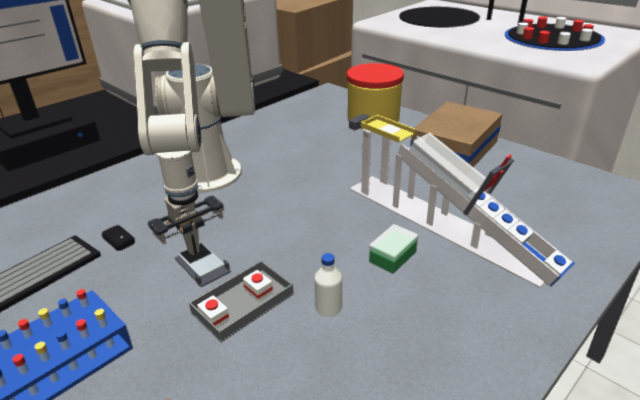

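```bash
python3 -m creep '{"travel":[[0,0,-0.02],[0,0,0],[0,0,0],[0,0,0],[0,0,0]],"turn":[[0,0,0],[0,0,0],[0,0,0],[0,0,0],[0,0,0]],"hand":[1,1,1,1,1]}'
python3 -m creep '{"travel":[[0,0,0],[0,0,0],[0,0,0],[0,0,0],[0,0,0]],"turn":[[0,0,0],[0,0,0],[0,0,0],[0,0,0],[0,0,0]],"hand":[1,1,1,1,1]}'
python3 -m creep '{"travel":[[0,0,0],[0,0,0],[0,0,0],[0,0,0],[0,0,0]],"turn":[[0,0,0],[0,0,0],[0,0,0],[0,0,0],[0,0,0]],"hand":[1,1,1,1,1]}'
python3 - <<'E'
from h import *
t=snap('top','t24.png');p=snap('scene','s24.png')
cv2.imwrite('pics/s24c.png',cv2.resize(p['frame'][120:300,380:600],None,fx=3,fy=3))
E
```

```text
time: 41.25
eef_pos: [0.371, -0.2958, 0.1158]
tool_rot: [[-0.995, 0.099, -0.001], [0.099, 0.995, 0.0], [0.001, 0.0, -1.0]]
wrist_force: [-12.2, 3.4, 30.6]
finger_gap: 0.009
time: 41.88
eef_pos: [0.3711, -0.2959, 0.1158]
tool_rot: [[-0.995, 0.099, -0.001], [0.099, 0.995, 0.0], [0.001, -0.0, -1.0]]
wrist_force: [-12.8, 3.1, 30.1]
finger_gap: 0.005
time: 42.5
eef_pos: [0.371, -0.2958, 0.1158]
tool_rot: [[-0.995, 0.099, -0.001], [0.099, 0.995, 0.0], [0.001, 0.0, -1.0]]
wrist_force: [-11.8, 3.8, 30.7]
finger_gap: 0.007
```

View pics/s24c.png

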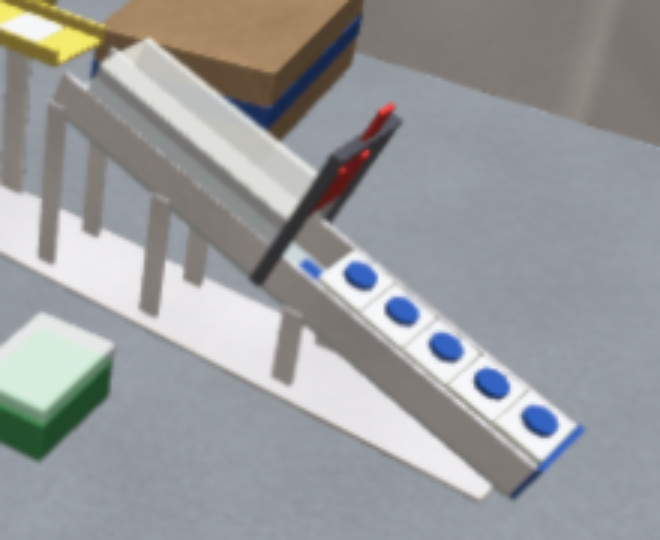

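View pics/t24.png

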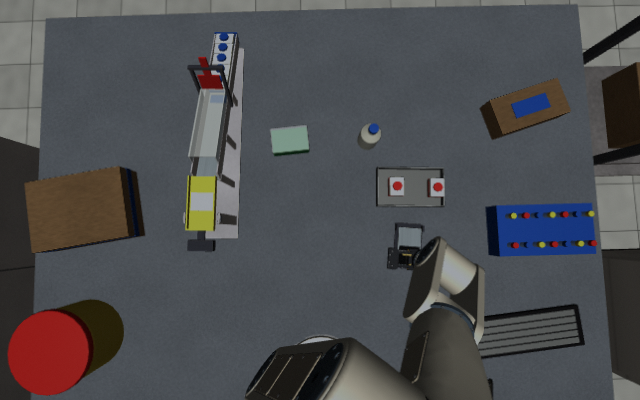

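All five packs stand in the bay against the end stop, clear of the gate. Release the pedal.

```bash
python3 -m creep '{"travel":[[0,0,-0.15],[0,0,-0.25],[0,0,-0.5],[0,0,-0.7],[0,0,-0.5]],"turn":[[0,0,0],[0,0,0],[0,0,0],[0,0,0],[0,0,0]],"hand":[1,1,1,1,1]}'
python3 -m creep '{"travel":[[0,0,0],[0,0,0],[0,0,0],[0,0,0]],"turn":[[0,0,0],[0,0,0],[0,0,0],[0,0,0]],"hand":[1,1,1,1]}'
python3 - <<'E'
from h import *
t=snap('top','t25.png');p=snap('scene','s25.png')
cv2.imwrite('pics/s25c.png',cv2.resize(p['frame'][120:340,160:600],None,fx=1.8,fy=1.8))
for nm in ['blue1','red1','pedal_pad']:print([(np.round(d['position'],3).tolist(),round(d['score'],2)) for d in landmark_of(nm,p)])
print(state()['wrist_force'])
E
```

```text
time: 43.22
eef_pos: [0.3722, -0.296, 0.285]
tool_rot: [[-0.995, 0.099, 0.003], [0.099, 0.995, -0.002], [-0.003, -0.002, -1.0]]
wrist_force: [0.7, -0.4, 0.0]
finger_gap: 0.004
time: 43.72
eef_pos: [0.3711, -0.2961, 0.2801]
tool_rot: [[-0.995, 0.1, -0.002], [0.1, 0.995, 0.001], [0.002, 0.001, -1.0]]
wrist_force: [-0.3, 0.1, -0.9]
finger_gap: 0.003
[([1.014, 0.3, 0.05], 0.89), ([0.928, 0.298, 0.079], 0.84), ([1.06, 0.299, 0.034], 0.73), ([0.967, 0.299, 0.066], 0.72), ([1.101, 0.293, 0.017], 0.54)]
[([0.6, -0.264, 0.003], 0.94), ([0.591, -0.392, 0.007], 0.6)]
[]
[0.17006706 0.06453429 0.15513034]
```

View pics/s25c.png

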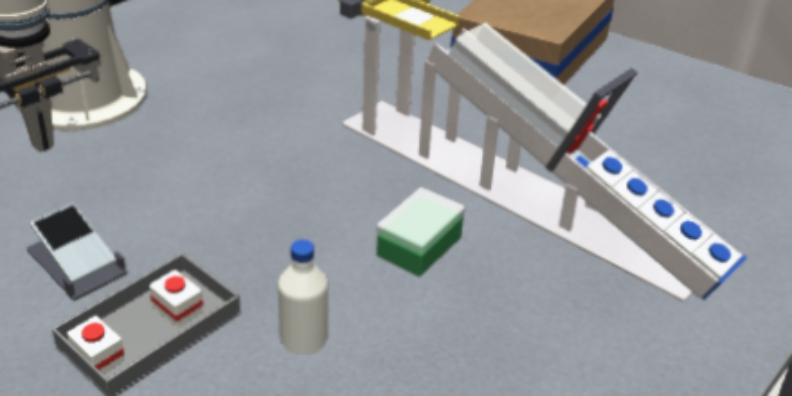

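View pics/t25.png

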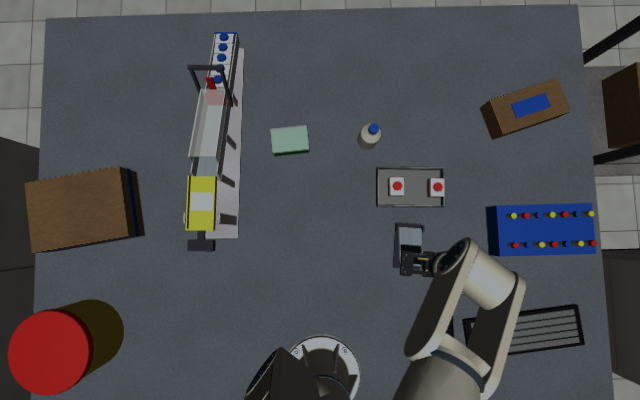

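```bash
python3 - <<'E'
from h import *
t=get_image('top');c=cloud(t)
print(rect(c,(.595,-.392),.038,.0525,.045),rect(c,(.603,-.26),.038,.0525,.045))
q=c[(np.hypot(c[...,0]-.595,c[...,1]+.392)<.045)&(c[...,2]>.041)&(c[...,2]<.075)]
A=np.c_[q[:,:2],np.ones(len(q))];print(np.percentile(q[:,2],[2,25,50,75,98]),np.linalg.lstsq(A,q[:,2],rcond=None)[0])
cv2.imwrite('pics/t26c.png',cv2.resize(t['frame'][150:230,360:460],None,fx=6,fy=6,interpolation=cv2.INTER_CUBIC))
E
```

```text
{'c': [0.593, -0.3936], 'size': (65.0, 47.7), 'long_ang': -1.4, 'n': 203, 'z': [0.0477, 0.0525]} {'c': [0.604, -0.261], 'size': (57.0, 44.1), 'long_ang': -2.9, 'n': 180, 'z': [0.0482, 0.0524]}
[0.04285815 0.04681851 0.04908872 0.052929   0.05988138] [ 0.01231273 -0.04277926  0.02585276]
```

View pics/t26c.png

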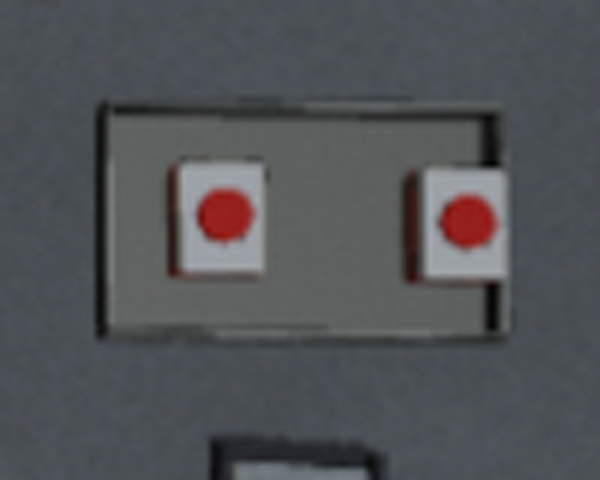

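```bash
python3 - <<'E'
from h import *
t=get_image('top');c=cloud(t);f=t['frame'].astype(int)
for x,y in [(.594,-.3936),(.604,-.261)]:
    m=(abs(c[...,0]-x)<.026)&(abs(c[...,1]-y)<.019)&(c[...,2]>.035)
    for nm,k in [('white',f.min(-1)>110),('cap',(f[...,2]-f[...,1]>60))]:
        q=c[m&k];A=np.c_[q[:,:2]-[x,y],np.ones(len(q))];print(nm,len(q),np.median(q[:,2]),np.linalg.lstsq(A,q[:,2],rcond=None)[0])
E
```

```text
white 114 0.048762776957550824 [ 0.00870525 -0.00767552  0.04901548]
cap 56 0.05643234034831812 [0.01506221 0.04554388 0.0560913 ]
white 118 0.04825825653524152 [ 0.01864773 -0.01390888  0.04845768]
cap 58 0.0563494767923679 [-0.0067042   0.07056888  0.05633341]
```

Both red packs stand flat (tilt under 1°, body tops at 48 mm and cap tops at 56 mm, which fits the tray floor). Handing in.

```bash
python3 -c "
from h import *
print(finish_job())"
```

```text
the job is handed in; nothing more can be done
None
```

The job is handed in at about 44 s of the 210 s allowed: all five blue packs are in the intake bay and both expired red packs are in the grey waste tray.

- **Blue packs:** I set each one cap up on the rocker pad, and each tipped the tray and slid into the lane. The pictures then showed all five queued behind the gate. I pressed the pedal to its stop and held it for about 2 s, until all five stood against the bay's end stop.
- **After release:** The last pictures show the pedal up, the gate shut, the rocker level, and the tip box and bottle where they started. The arm was clear of everything, with wrist force near zero.
- **Pedal force:** The press briefly reached about 50 N vertically at the wrist, through the fingertips. I backed it off to about 30 N for the hold. That is under the 120 N wrist limit. I took the 40 N limit as applying only to the arm and the gripper's body, not the fingertips.
- **Red pack moved:** One red pack ended up 3 cm from where I placed it, against the waste tray's end wall, presumably from the announced knock. I left it there, because depth readings show it standing flat, cap up and inside the tray.

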